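Seat a keyed spindle in a spring-loaded drive hub

ROBOT

A 7-joint arm with a two-finger parallel gripper is mounted at the origin on a cart in front of the work surface, level with it; the furniture and walls round the work are solid. World frame = base frame: x ahead of the robot, y to its left, z up, the work surface at z = 0. Lengths are in m, angles in rad, forces in N, time in s.
With the tool pointing down it reaches from about 0.4 to 0.925 m from the base axis. Payload 4.1 kg.
Tool frame: the origin (TCP) lies at the very end of the fingers, on their centre line; the grasp point (between the pads) lies 19 mm behind it; z points along the fingers, y is the direction in which the jaws open and shut (so a half turn about z gives the same grasp; the last joint's range is limited). The gripper opens to 85 mm and grips with 20 to 120 N. Pads are 22 mm wide; open, the fingers measure 114 mm over their backs; the gripper's body (76 mm by 85 mm) begins 54 mm behind the grasp point. The pads swing forward as they close: fully open they stand 13 mm farther back than shut.
Start: joints at [-1.434, 0.398, 0.045, 1.537, -0.019, 1.207, -0.051], TCP at [0.152, 0.632, 0.231] pointing down, gripper open.
Joint ranges: [-2.82, 2.82], [-0.49, 2.23], [-1.37, 1.46], [0, 2.46], [-1.36, 4.5], [0.23, 2], [-2.94, 2.94]. Speed limits (rad/s): [2.57, 2.57, 3.14, 3.14, 3.14, 3.14, 3.14].

INTERFACE

Orientations are given as [roll, pitch, yaw] about the fixed x, y, z axes, in that order (R = Rz(yaw) Ry(pitch) Rx(roll)).
In Python, from rig import * gives the robot as it stands.
- The arm moves only by the tool send_rows, never from a script. Its arguments are lists of equal length, an entry for each row: "angular": the turn, a rotation vector about the world's x, y, z in degrees, a list of three; "linear": the shift along the world's x, y, z in cm, a list of three; "gripper": the opening, from 0 (shut) to 1 (fully open). A call has 1 to 20 rows; each row shifts and turns the commanded pose from where the row before left it; what a row does not reach is not made up. A row lasts 1/8 s, in which the tool goes at most 62.5 mm and 10.7 degrees, less where a joint would pass 70% of its speed; a pose out of reach is approached as far as the arm can. A call with a gripper value outside its range is refused whole. The fingers move at their own pace and stop on an object; the grip force is fixed at half the most. Time passes only in rows, so rows that do not move let the fingers close. It gives the time, the measured TCP pose, the force and the opening at its end, in the units of the state.
- observe(): the state, without advancing time (a new reading comes with each control period).
- camera(name): name is "side" or "top"; returns the picture (480x640x3 uint8, blue, green, red); there is no depth.
- camera_info(name): a dict with "mtx" (3x3 intrinsics, pixels), "cam_to_world" (4x4, takes a point from camera to world coordinates). Camera axes: x right, y up, looking along -z (the intrinsics and any distortion apply to the point x, -y, -z); pixel columns grow to the right and rows downward; lengths in m; the calibration is good to about 2 mm. A picture is of the moment at which its call begins. camera_info takes no time and is no camera call.
- finish_job(): hands the job in, once; it reports no verdict.
Trained networks look in the newest picture that a camera, given by its name, has taken for a name from the list of things; names that differ only in an ending like _2 or _b are one class to them, and where a whole thing is asked for, a point or a joint stands for the part that bears it (a point fixed in the world has none). Each returns a list of dicts, best first, with "score" (0 to 1); they miss things now and then, are a little off and sometimes report something else, mostly with a low value. They report only what shows in the picture. A call takes as long as a camera call. They do not tell look-alikes from the thing itself.
- spot_in(camera, query): "point" ([x, y, z] in m, in world coordinates, good to about 4 mm: the middle of the surface that is visible of it).
The state is a dict: "time": time; "qpos": joint angles; "qd": joint speeds; "tau": joint torques, N m; "tool_pos": TCP position; "tool_rot": TCP orientation; "ft_force": force on the tool from outside, world axes, zero at the start; "moment": the same for the moment, N m; "width": finger opening in m.
Only numpy, scipy, OpenCV 4.12 (cv2) and the standard library are available. Lean on these libraries where they do the work, as an engineer would, in place of code of your own. Each camera call takes 0.05 s, during which the arm holds its last target.

TASK

Swing the dust guard about a quarter turn clear of the drive hub. Then take the keyed spindle from its stand and push it into the hub, turning it until its key slips into the keyway, and press it fully home so that its flange sits flush on the hub. The hub's ejector spring lifts it if you let go, so finish while still gripping the spindle by its head and holding it down; leave the other things as they are.

Things in the scene. Friction and masses are not known exactly. Their poses are not given: they have to be found in the camera images.
- guard (a joint): swing angle (rad) of the dust guard, a flat aluminium arm with a round 66 mm disc, turning level about a vertical pivot post; 0 = disc centred over the hub; it grows as the guard swings clear, clockwise seen from above, to a stop at 1.7. About 1 N at the knob turns it; it stays where it is left
- guard_knob (a point): centre, half-way up, of the guard's upright black round knob, 18 mm in diameter and 36 mm tall, over the middle of the disc (world z 0.104; knob from z 0.086 to 0.122, disc underside at z 0.072). It travels on a level circle of 100 mm radius about guard_hinge
- guard_hinge (a point): point on the guard's vertical pivot axis, at the knob's centre height. The post stands on the fixture plate, 100 mm from the hub's axis; nothing of it is higher than z 0.095
- hub_mouth (a point): centre of the hub's mouth, on its top face (world z 0.061), z up. The hub is a fixed upright aluminium cylinder, 64 mm in diameter, with a steel bushing: a round bore of 22 mm with one keyway slot, 9 mm wide, reaching 17.5 mm from the axis along this point's +x
- spindle_head (a point): centre, half-way up, of the loose spindle's grip head: an upright steel block, 36 mm along x, 26 mm along y (grip across these flat faces), 46 mm tall. z up, +x towards the key; the dark rib on its top and the small lug on the flange point that way too. At first at z 0.076. Fully home it is 28 mm above hub_mouth; with the key resting on the hub's top face, 54 mm
- stand: fixed black round socket, 58 mm in diameter and 48 mm tall on a 74 mm square foot; origin at the centre of its underside; its 31 mm bore is open at the top, so the spindle lifts straight out (at least 45 mm)
- post_75: bystander: steel optical post, 13 mm in diameter, 75 mm tall, standing near the stand; origin at its foot. Leave it alone
- screw_m6_a: bystander: small steel screw, 21 mm tall, standing on its head between stand and hub. Leave it alone
- hex_key_5: bystander: steel hex key, 33 x 85 x 5 mm, lying beside the fixture. Leave it alone
- ejector_top (a point): top of the black sprung ejector disc in the hub's bore, 32 mm below the mouth: the shaft's tip meets it 8 mm before home, at 4 N, rising to 8 N at home
- spindle_tip (a point): lower end of the spindle's steel shaft, 68 mm below spindle_head. Shaft 20 mm in diameter, 40 mm long, lowest 7 mm tapered to 12 mm; the key, 6 mm wide, stands out to 15 mm from the axis and starts 14 mm above the tip; on top a flange 44 mm wide, 5 mm thick, then the head. 0.2 kg; it stands upright in its stand, hanging by the flange
Things that resemble listed ones, but are neither listed nor needed, are in the scene too. Leave any blue or yellow look-alike of the part that bears spindle_head alone.

How it is judged:
On the way, in this order (a step that is already met when the one before it is completed fails the run):
1. the guard is swung clear of the hub (more than 1.0 rad) (value of joint guard above 1 rad), for 0.2 s.
2. the spindle's key has slipped into the keyway (head centre less than 48 mm above the mouth, on the axis) (z of spindle_head in the frame of hub_mouth below 0.048 m and horizontal distance between spindle_head and hub_mouth below 0.006 m and angle between the x axis of spindle_head and the x axis of hub_mouth, either way round below 0.3 rad), for 0.1 s.
At the end, for the whole second after the job is handed in: Guard over 1.0 rad clear; spindle upright (0.08 rad) and at rest in the hub, key in the keyway (0.3 rad), axis within 5 mm of the hub's, flange within 2.5 mm of the hub's top face, held down by the fingers (over 2 N on the spindle) through the last second (value of joint guard above 1 rad and z of spindle_head in the frame of hub_mouth below 0.0305 m and horizontal distance between spindle_head and hub_mouth below 0.005 m and angle between the x axis of spindle_head and the x axis of hub_mouth, either way round below 0.3 rad and angle between spindle_head's own z axis and vertical below 0.08 rad and contact force between the fingers and spindle above 2 N and linear speed of spindle below 0.02 m/s); the arm keeps its last pose, push and grip.
It fails at once if a bystander is moved more than 30 mm (distance of any of post_75, screw_m6_a, hex_key_5 from where it was at the start of the episode above 0.03 m).
It also fails if it takes over 59 s, if anything falls off the work surface, if the arm or the gripper's body presses on something with over 40 N, if the wrist force passes 120 N, or if a joint passes its speed limit or range.

## Working session

There is one attempt and no reset: what is moved stays moved. The work goes in short steps, Python scripts to look and compute and a tool call to move; the robot and the scene stay as the last step left them, time stands still between calls to the robot, and variables do not carry over. Pictures are saved under pics/ and viewed, and the job is handed in when it is done.

Besides the shell and the picture viewer there is one more tool, called after "Call:" as name(argument=value, ...) on one line, values as JSON. send_rows: Moves the arm, as the interface text tells. Its arguments: {"type":"object","properties":{"angular":{"type":"array"},"linear":{"type":"array"},"gripper":{"type":"array"}},"required":["angular","linear","gripper"]}

```bash
mkdir -p pics; ls; python3 - <<'E'
from rig import *
import cv2
s=observe();print({k:s[k] for k in('time','tool_pos','tool_rot','width','ft_force')})
for c in('side','top'):
    im=camera(c);cv2.imwrite(f'pics/{c}0.png',im);i=camera_info(c);print(c,i)
    for q in('guard_knob','hub_mouth','spindle_head','stand','post_75','screw_m6_a','hex_key_5','guard_hinge'):
        try:print(c,q,[(round(d['score'],2),[round(float(v),3) for v in d['point']]) for d in spot_in(c,q)])
        except Exception as e:print(q,e)
print(observe()['time'])
E
```

```text
pics
{'time': 0.0, 'tool_pos': array([0.15170902, 0.631395  , 0.23025582]), 'tool_rot': array([-3.13964141e+00,  1.63042693e-04,  2.90585236e+00]), 'width': 0.08548470927283394, 'ft_force': array([ 0.74603826,  0.52118629, -0.02222997])}
side {'mtx': array([[433.56974179,   0.        , 319.92417711],
       [  0.        , 433.56974179, 244.17317717],
       [  0.        ,   0.        ,   1.        ]]), 'cam_to_world': array([[ 0.7887055 ,  0.42523276, -0.44398281,  0.11621954],
       [-0.61451163,  0.52432723, -0.58945434, -0.53639752],
       [-0.01786302,  0.73773848,  0.67485024,  0.66670742],
       [ 0.        ,  0.        ,  0.        ,  1.        ]])}
side guard_knob [(0.76, [0.466, 0.134, 0.078])]
side hub_mouth [(0.96, [0.452, 0.111, 0.041])]
side spindle_head [(0.95, [0.461, -0.387, 0.074]), (0.93, [0.467, -0.016, 0.063]), (0.71, [0.498, -0.238, 0.082])]
side stand [(0.9, [0.484, -0.248, 0.012])]
side post_75 [(0.57, [0.519, -0.332, 0.048])]
side screw_m6_a []
side hex_key_5 [(0.63, [0.442, 0.366, 0.004]), (0.48, [0.464, 0.136, 0.079])]
side guard_hinge [(0.88, [0.456, 0.1
[... 249 characters left out ...]
e-01,
         2.40851008e-01],
       [-9.99971788e-01, -5.98271848e-04, -7.48772515e-03,
        -2.89398679e-02],
       [-7.47633743e-03,  1.75729199e-01,  9.84410155e-01,
         1.37244902e+00],
       [ 0.00000000e+00,  0.00000000e+00,  0.00000000e+00,
         1.00000000e+00]])}
top guard_knob [(0.96, [0.474, 0.143, 0.078]), (0.25, [0.507, -0.228, 0.098])]
top hub_mouth []
top spindle_head [(0.63, [0.474, -0.376, 0.088]), (0.6, [0.509, -0.23, 0.095])]
top stand []
top post_75 [(0.65, [0.521, -0.323, 0.057]), (0.32, [0.444, 0.114, 0.035])]
top screw_m6_a []
top hex_key_5 [(0.42, [0.444, 0.357, 0.006])]
top guard_hinge [(0.72, [0.471, 0.185, 0.009]), (0.36, [0.473, 0.146, 0.079])]
0.9
```

View pics/side0.png

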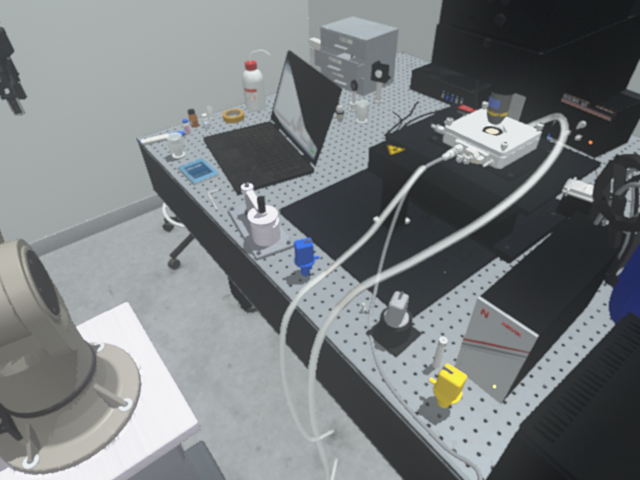

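View pics/top0.png

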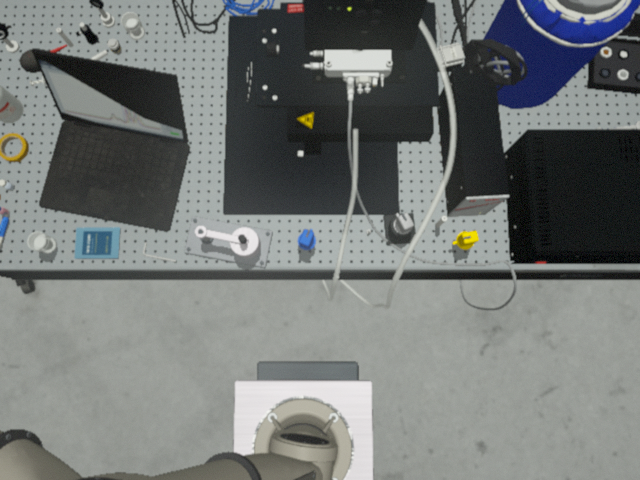

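```bash
python3 - <<'E'
import cv2
a=cv2.imread('pics/top0.png')
cv2.imwrite('pics/tc1.png',cv2.resize(a[70:220,370:530],None,fx=5,fy=4,interpolation=2)[:600,:800])
cv2.imwrite('pics/tc2.png',cv2.resize(a[80:230,160:320],None,fx=5,fy=4,interpolation=2))
E
```

```text
(no output)
```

View crops.

```bash
python3 - <<'E'
import cv2
a=cv2.imread('pics/top0.png')
cv2.imwrite('pics/tc3.png',cv2.resize(a[190:270,370:490],None,fx=6.6,fy=6.6,interpolation=2))
cv2.imwrite('pics/tc4.png',cv2.resize(a[205:280,170:290],None,fx=6.6,fy=6.6,interpolation=2))
b=cv2.imread('pics/side0.png')
cv2.imwrite('pics/sc3.png',cv2.resize(b[270:420,340:500],None,fx=4,fy=4,interpolation=2))
cv2.imwrite('pics/sc4.png',cv2.resize(b[160:290,200:340],None,fx=4.5,fy=4.5,interpolation=2))
E
```

```text
(no output)
```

View pics/tc3.png

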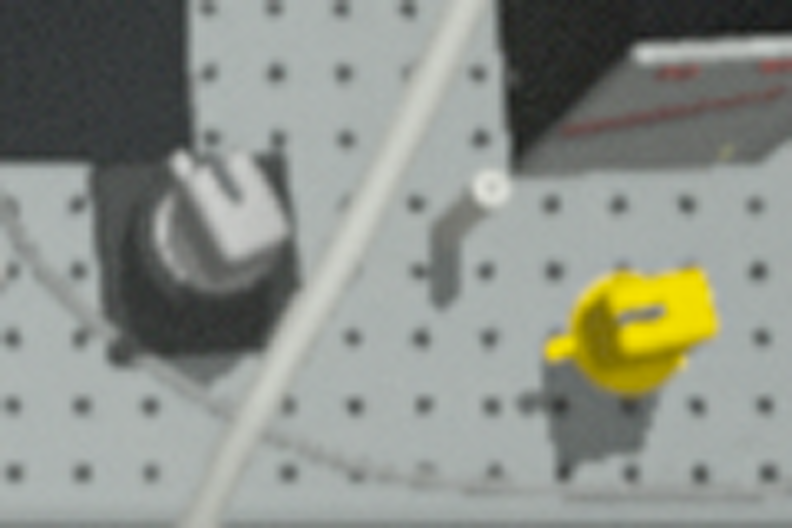

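View pics/tc4.png

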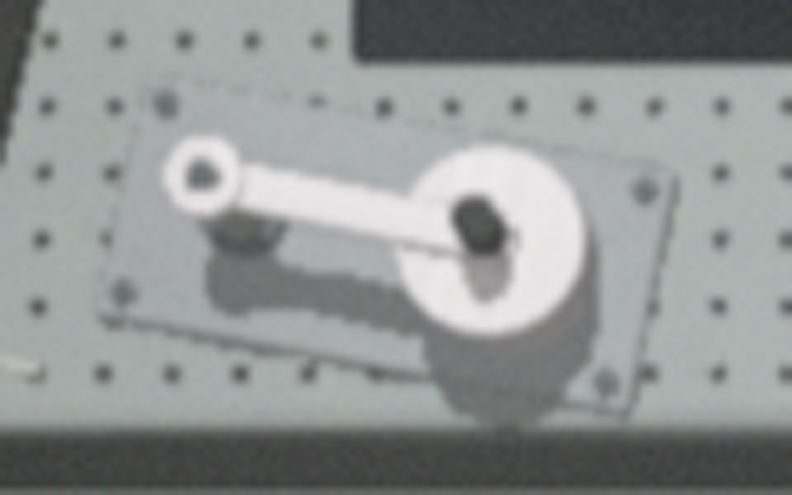

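View pics/sc3.png

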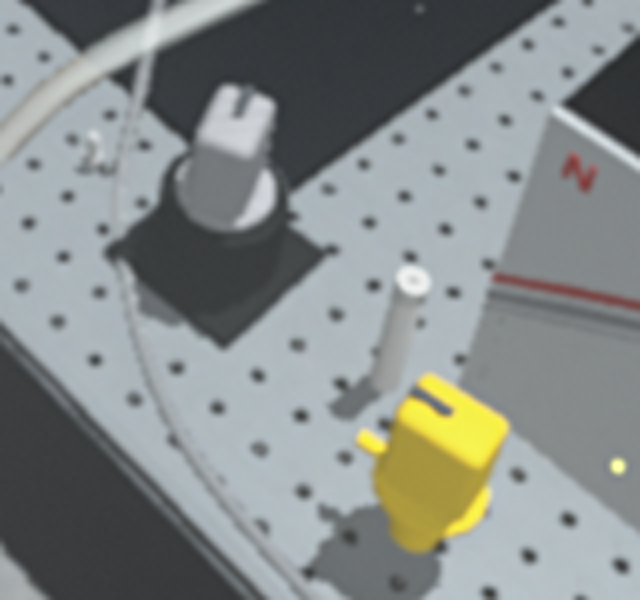

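View pics/sc4.png

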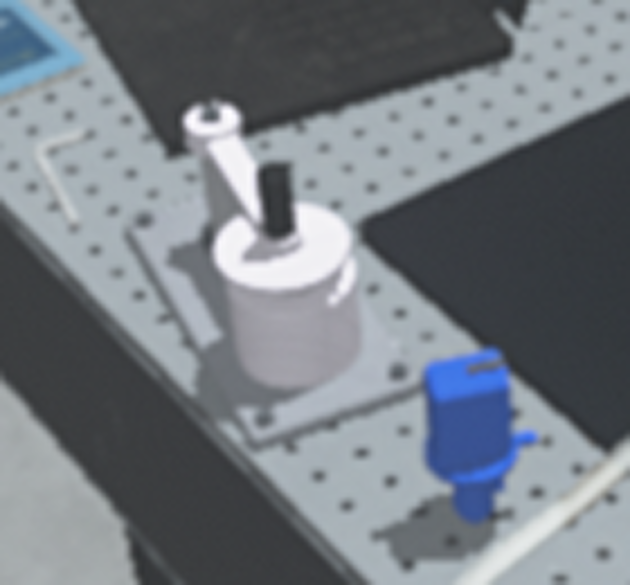

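```bash
cat > h.py <<'E'
import numpy as np,cv2
from rig import *
I={c:camera_info(c) for c in('side','top')}
def p2w(c,uv,z):
    i=I[c];K=i['mtx'];T=i['cam_to_world']
    d=np.array([(uv[0]-K[0,2])/K[0,0],-(uv[1]-K[1,2])/K[1,1],-1]);d=T[:3,:3]@d
    return T[:3,3]+d*(z-T[2,3])/d[2]
def w2p(c,P):
    i=I[c];K=i['mtx'];T=i['cam_to_world'];q=(np.atleast_2d(P)-T[:3,3])@T[:3,:3]
    return np.c_[K[0,2]+K[0,0]*q[:,0]/-q[:,2],K[1,2]-K[1,1]*q[:,1]/-q[:,2]]
E
python3 - <<'E'
from h import *
r=lambda a:np.round(a,3)
print('knob top',r(p2w('top',(242,237.2),.122)),'disc',r(p2w('top',(244.5,241.4),.078)),'hinge',r(p2w('top',(200.4,231.6),.095)))
# side crop4 origin 200,160 scale 4.5
S=lambda x,y:(200+x/4.5,160+y/4.5)
print('side knob top',r(p2w('side',S(275,168),.122)),'disc',r(p2w('side',S(285,247),.078)),'hinge',r(p2w('side',S(212,118),.095)))
T=lambda x,y:(370+x/6.6,190+y/6.6)
print('head',r(p2w('top',T(242,205),.099)),'lug',r(p2w('top',T(182,163),.05)))
S=lambda x,y:(340+x/4,270+y/4)
print('head',r(p2w('side',S(235,122),.099)),'screw',r(p2w('side',S(95,150),.01)))
for uv in((440,190),(425,220),(405,255),(350,200),(345,230)):
    print(uv,[ (z,np.round(w2p('side',p2w('top',uv,z))[0]).tolist()) for z in(.0,.1,.2,.3,.4,.5)])
E
python3 - <<'E'
import cv2
a=cv2.imread('pics/top0.png')
cv2.imwrite('pics/t5.png',cv2.resize(a[205:245,380:425],None,fx=14,fy=14,interpolation=2))
b=cv2.imread('pics/side0.png')
cv2.imwrite('pics/s5.png',cv2.resize(b[285:335,375:420],None,fx=12,fy=12,interpolation=2))
E
```

```text
knob top [0.465 0.134 0.122] disc [0.463 0.134 0.078] hinge [0.483 0.233 0.095]
side knob top [0.468 0.134 0.122] disc [0.466 0.13  0.078] hinge [0.484 0.224 0.095]
head [ 0.506 -0.235  0.099] lug [ 0.532 -0.222  0.05 ]
head [ 0.507 -0.236  0.099] screw [ 0.503 -0.159  0.01 ]
(440, 190) [(0.0, [471.0, 343.0]), (0.1, [463.0, 307.0]), (0.2, [453.0, 264.0]), (0.3, [441.0, 212.0]), (0.4, [426.0, 146.0]), (0.5, [407.0, 61.0])]
(425, 220) [(0.0, [426.0, 350.0]), (0.1, [417.0, 314.0]), (0.2, [407.0, 271.0]), (0.3, [394.0, 218.0]), (0.4, [378.0, 151.0]), (0.5, [357.0, 65.0])]
(405, 255) [(0.0, [371.0, 357.0]), (0.1, [362.0, 321.0]), (0.2, [350.0, 277.0]), (0.3, [336.0, 223.0]), (0.4, [318.0, 156.0]), (0.5, [296.0, 69.0])]
(350, 200) [(0.0, [376.0, 279.0]), (0.1, [368.0, 247.0]), (0.2, [359.0, 210.0]), (0.3, [347.0, 163.0]), (0.4, [332.0, 106.0]), (0.5, [314.0, 32.0])]
(345, 230) [(0.0, [345.0, 292.0]), (0.1, [336.0, 260.0]), (0.2, [326.0, 221.0]), (0.3, [313.0, 174.0]), (0.4, [298.0, 115.0]), (0.5, [278.0, 39.0])]
```

View pics/t5.png

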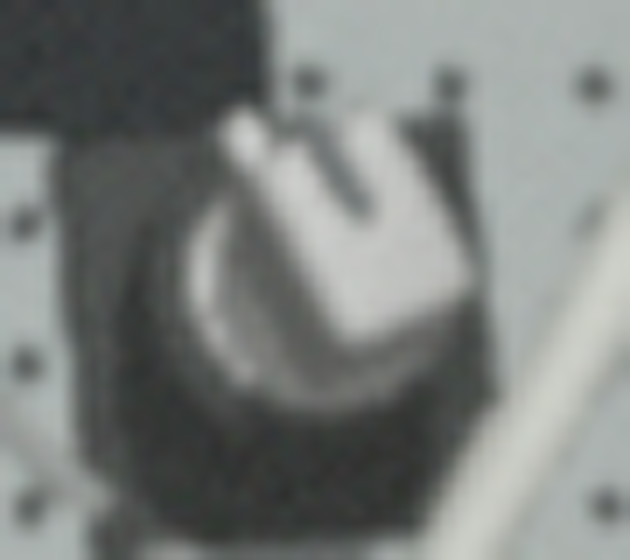

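View pics/s5.png

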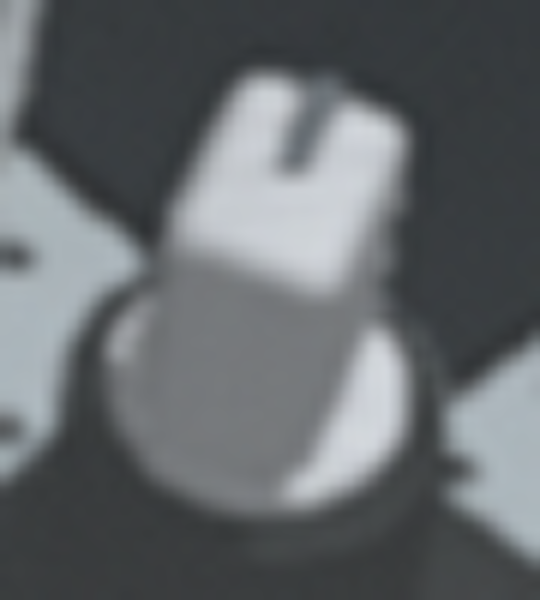

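```bash
python3 - <<'E'
from h import *
r=lambda a:np.round(a,3).tolist()
# side tube centreline guesses: overlay of top tube points swept; find whitest side pixel along epipolar
im=cv2.imread('pics/side0.png');t=cv2.imread('pics/top0.png')
for name,pts in dict(t2=[(448,150),(444,175),(437,195),(430,210),(422,225),(414,240),(405,255),(398,275)],t1=[(356,150),(356,170),(352,190),(349,210),(345,230),(341,250),(337,270)]).items():
    for uv in pts:
        # refine col: brightest in row
        row=t[uv[1],uv[0]-8:uv[0]+9].min(1).astype(float);u=uv[0]-8+np.argmax(np.convolve(row,np.ones(3),'same'))
        zs=np.arange(0,.45,.004);pp=np.array([w2p('side',p2w('top',(u,uv[1]),z))[0] for z in zs])
        v=np.array([im[int(round(b)),int(round(a))].min() if 0<=int(round(b))<480 else 0 for a,b in pp])
        hi=zs[v>185]
        print(name,(u,uv[1]),[ (round(float(z),3),int(x)) for z,x in zip(zs,v) if x>170], r(p2w('top',(u,uv[1]),.2)))
E
python3 -c "
import cv2
b=cv2.imread('pics/side0.png')
cv2.imwrite('pics/s6.png',cv2.resize(b[100:350,270:590],None,fx=2.4,fy=2.4,interpolation=2))"
```

```text
t2 (np.int64(452), 150) [(0.0, 195), (0.004, 212), (0.276, 227), (0.28, 217), (0.356, 182), (0.36, 190), (0.372, 228), (0.376, 206), (0.388, 224), (0.392, 231), (0.396, 230), (0.4, 231), (0.404, 230), (0.408, 233), (0.412, 230), (0.416, 231), (0.42, 230), (0.424, 230), (0.428, 231)] [0.64, -0.319, 0.2]
t2 (np.int64(446), 175) [(0.1, 179), (0.104, 192), (0.108, 192), (0.128, 171), (0.256, 196), (0.26, 208), (0.264, 190), (0.384, 201), (0.388, 239), (0.412, 171)] [0.585, -0.304, 0.2]
t2 (np.int64(438), 195) [(0.036, 172), (0.04, 171), (0.044, 172), (0.048, 172), (0.052, 172), (0.056, 172), (0.06, 173), (0.096, 171), (0.1, 171), (0.104, 171), (0.14, 171), (0.24, 206), (0.244, 196), (0.248, 173), (0.372, 225)] [0.541, -0.286, 0.2]
t2 (np.int64(431), 210) [(0.02, 217), (0.024, 218), (0.028, 237), (0.032, 233), (0.036, 176), (0.04, 174), (0.044, 171), (0.048, 171), (0.052, 171), (0.056, 171), (0.06, 172), (0.064, 172), (0.068, 172), (0.072, 171), (0.076, 171), (0.08, 171), (0.084, 171), (0.088, 173), (0.092, 171), (0.108, 172), (0.112, 171), (0.224, 201), (0.228, 202), (0.232, 174), (0.34,
[... 1402 characters left out ...]
11, 0.2]
t1 (np.int64(350), 210) [(0.0, 196), (0.004, 192), (0.008, 186), (0.12, 204), (0.124, 193)] [0.509, -0.101, 0.2]
t1 (np.int64(345), 230) [(0.032, 171), (0.088, 207), (0.092, 208), (0.096, 184)] [0.466, -0.09, 0.2]
t1 (np.int64(341), 250) [(0.06, 191), (0.064, 218), (0.068, 227), (0.072, 216), (0.076, 200), (0.08, 171)] [0.424, -0.081, 0.2]
t1 (np.int64(337), 270) [(0.028, 193), (0.032, 200), (0.036, 204), (0.04, 192), (0.044, 190), (0.048, 184), (0.176, 173), (0.18, 176), (0.184, 175), (0.188, 176), (0.192, 177), (0.196, 172), (0.228, 234), (0.232, 200), (0.24, 236), (0.244, 240), (0.248, 240), (0.252, 239), (0.256, 240), (0.26, 241), (0.264, 240), (0.268, 193)] [0.383, -0.073, 0.2]
```

View pics/s6.png

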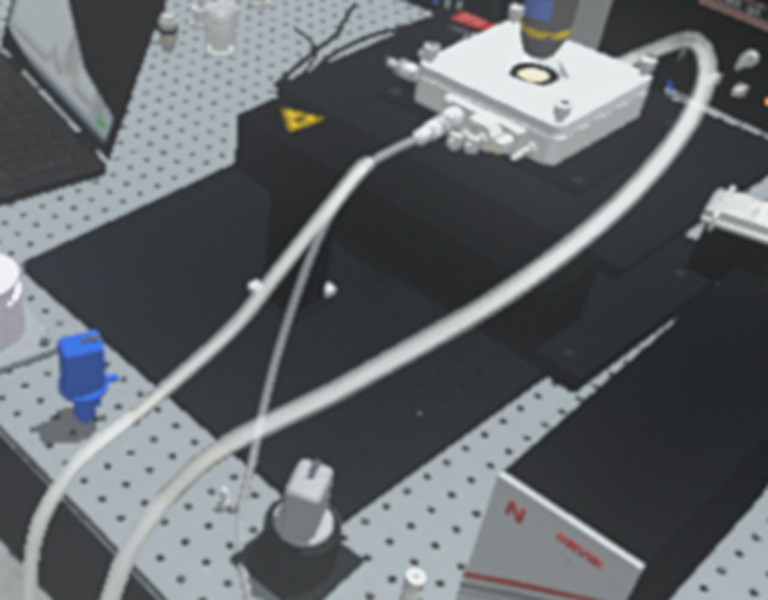

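Call:
send_rows(angular=[[0, 0, -7.9], [0, 0, -7.9], [0, 0, -7.9], [0, 0, -7.9], [0, 0, -7.9], [0, 0, -7.9], [0, 0, -7.9], [0, 0, -7.9], [0, 0, -7.9], [0, 0, -7.9], [0, 0, -7.9], [0, 0, 0]], linear=[[2.9, -4.5, -0.5], [2.9, -4.5, -0.5], [2.9, -4.5, -0.5], [2.9, -4.5, -0.5], [2.9, -4.5, -0.5], [2.9, -4.5, -0.5], [2.9, -4.5, -0.5], [2.9, -4.5, -0.5], [2.9, -4.5, -0.5], [2.9, -4.5, -0.5], [2.9, -4.5, -0.5], [0, 0, 0]], gripper=[0.5, 0.5, 0.5, 0.5, 0.5, 0.5, 0.5, 0.5, 0.5, 0.5, 0.5, 0.5])

```text
time: 2.4
tool_pos: [0.4726, 0.1324, 0.1765]
tool_rot: [3.14, 0.002, 1.38]
ft_force: [-0.5, 0.6, 0.3]
width: 0.0424
```

Call:
send_rows(angular=[[0, 0, 0], [0, 0, 0], [0, 0, 0], [0, 0, 0], [0, 0, 0]], linear=[[-0.6, 0.2, -1.5], [0, 0, -2.2], [0, 0, -2.2], [0, 0, -2.2], [0, 0, 0]], gripper=[0.5, 0.5, 0.5, 0.5, 0.5])

```text
time: 3.02
tool_pos: [0.4619, 0.1402, 0.0933]
tool_rot: [-3.137, 0.002, 1.393]
ft_force: [0.4, 0.0, 0.1]
width: 0.0428
```

```bash
python3 - <<'E'
from h import *
a=camera('side');cv2.imwrite('pics/s7.png',cv2.resize(a[130:300,170:370],None,fx=4,fy=3.5,interpolation=2))
E
```

```text
(no output)
```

View pics/s7.png

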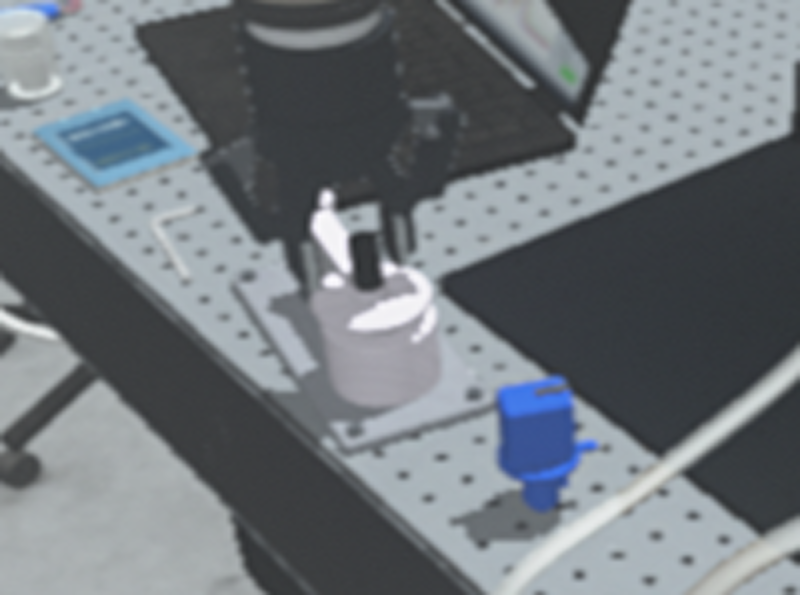

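```bash
python3 -c "
import numpy as np
v=np.array([-.0175,-.098]);P=[]
for t in np.arange(0,1.51,.125):
    c,s=np.cos(t),np.sin(t);P.append((c*v[0]+s*v[1],-s*v[0]+c*v[1]))
P=np.array(P);print(np.round(np.diff(P,axis=0)*100,2).tolist(),P[-1])"
```

```text
[[-1.21, 0.29], [-1.16, 0.44], [-1.1, 0.58], [-1.02, 0.72], [-0.92, 0.84], [-0.81, 0.95], [-0.68, 1.04], [-0.55, 1.12], [-0.4, 1.18], [-0.26, 1.22], [-0.1, 1.24], [0.05, 1.24]] [-0.09899241  0.01052392]
```

Call:
send_rows(angular=[[0, 0, 0], [0, 0, -7.1], [0, 0, -7.1], [0, 0, -7.1], [0, 0, -7.1], [0, 0, -7.1], [0, 0, -7.1], [0, 0, -7.1], [0, 0, -7.1], [0, 0, -7.1], [0, 0, -7.1], [0, 0, -7.1], [0, 0, -7.1], [0, 0, 0], [0, 0, 0]], linear=[[0.2, -0.5, 0], [-1.2, 0.3, 0], [-1.15, 0.45, 0], [-1.1, 0.6, 0], [-1.0, 0.7, 0], [-0.9, 0.85, 0], [-0.8, 0.95, 0], [-0.7, 1.05, 0], [-0.55, 1.1, 0], [-0.4, 1.2, 0], [-0.25, 1.2, 0], [-0.1, 1.25, 0], [0.05, 1.25, 0], [0, 0, 0], [0, 0, 0]], gripper=[0.5, 0.5, 0.5, 0.5, 0.5, 0.5, 0.5, 0.5, 0.5, 0.5, 0.5, 0.5, 0.5, 0.5, 0.5])

```text
time: 4.95
tool_pos: [0.386, 0.2428, 0.0957]
tool_rot: [-3.141, -0.0, -0.096]
ft_force: [-0.8, -0.4, -0.7]
width: 0.0426
```

```bash
python3 - <<'E'
from h import *
a=camera('top');cv2.imwrite('pics/t8.png',cv2.resize(a[190:290,150:310],None,fx=5,fy=5,interpolation=2))
a=camera('side');cv2.imwrite('pics/s8.png',cv2.resize(a[130:300,170:370],None,fx=4,fy=3.5,interpolation=2))
E
```

```text
(no output)
```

View pics/t8.png

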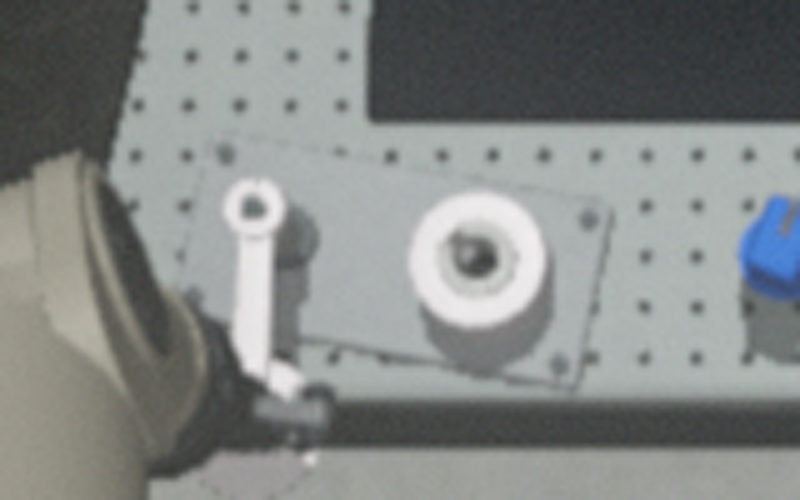

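View pics/s8.png

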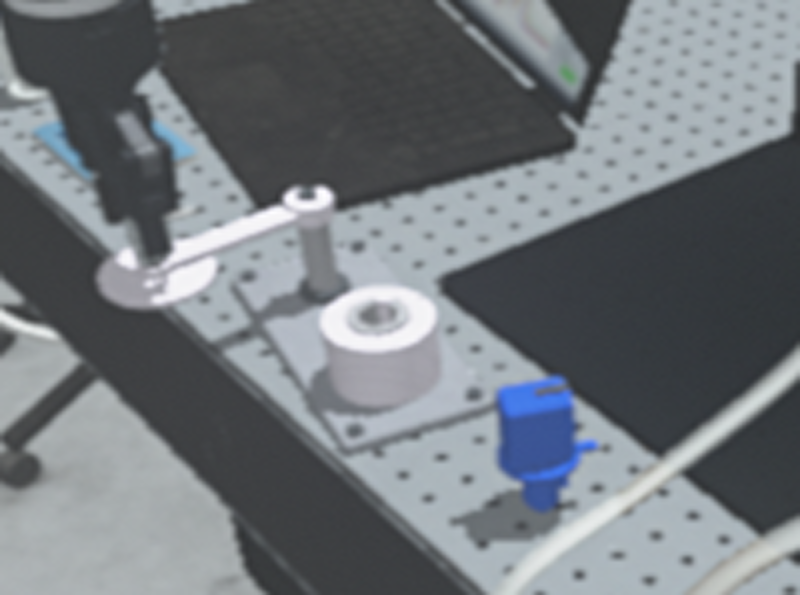

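Call:
send_rows(angular=[[0, 0, 0], [0, 0, 0], [0, 0, 0], [0, 0, 0]], linear=[[0, 0, 3], [0, 0, 5], [0, 0, 6], [0, 0, 6]], gripper=[0.5, 0.5, 1, 1])

```text
time: 5.55
tool_pos: [0.3858, 0.2421, 0.297]
tool_rot: [-3.141, 0.001, -0.098]
ft_force: [0.0, 1.8, -0.3]
width: 0.0769
```

```bash
python3 - <<'E'
from h import *
A=np.mean([camera('top').astype(float) for _ in range(4)],0).astype(np.uint8)
cv2.imwrite('pics/topav.png',A)
cv2.imwrite('pics/t9.png',cv2.resize(A[222:262,226:266],None,fx=15,fy=15,interpolation=2))
B=np.mean([camera('side').astype(float) for _ in range(4)],0).astype(np.uint8)
cv2.imwrite('pics/sideav.png',B)
cv2.imwrite('pics/s9.png',cv2.resize(B[205:250,242:287],None,fx=13,fy=13,interpolation=2))
E
```

```text
(no output)
```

View pics/t9.png

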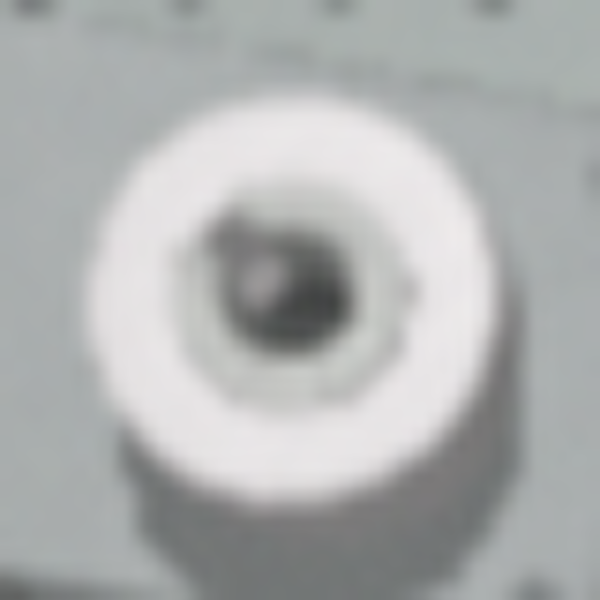

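View pics/s9.png

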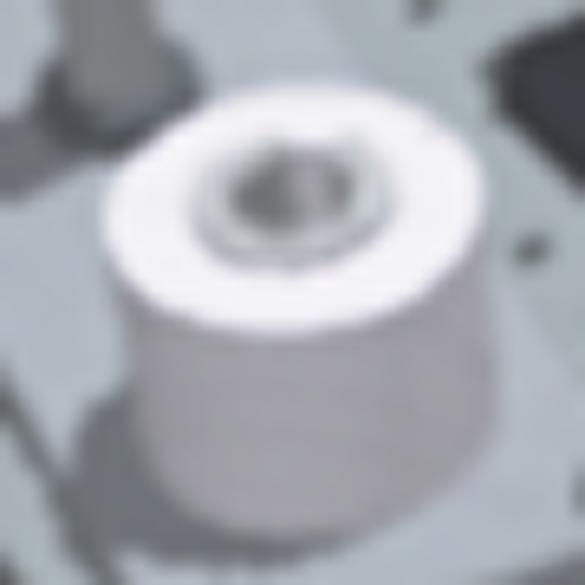

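```bash
cat >> h.py <<'E'
def rect(im,cam,cx,cy,z,half=.04,n=600):
    # output: row down = -x world, col right = -y world
    s=2*half/n
    j,i=np.meshgrid(np.arange(n),np.arange(n))
    P=np.c_[(cx+half-i*s).ravel(),(cy+half-j*s).ravel(),np.full(n*n,z)]
    m=w2p(cam,P).astype(np.float32).reshape(n,n,2)
    return cv2.remap(im,m[...,0],m[...,1],cv2.INTER_CUBIC)
def draw(o,pts,cx,cy,half,col,closed=True):
    n=o.shape[0];s=2*half/n
    q=np.array([[(cy+half-p[1])/s,(cx+half-p[0])/s] for p in pts]).astype(int)
    cv2.polylines(o,[q.reshape(-1,1,2)],closed,col,1)
E
python3 - <<'E'
from h import *
t=cv2.imread('pics/topav.png');s=cv2.imread('pics/sideav.png')
# hub
for c,im in(('top',t),('side',s)):
    cx,cy=.463,.133
    o=rect(im,c,cx,cy,.061)
    cv2.imwrite(f'pics/hub_{c}.png',o)
    g=cv2.threshold(cv2.GaussianBlur(o.min(2),(0,0),4),205,255,0)[1]
    cs=max(cv2.findContours(g,cv2.RETR_EXTERNAL,cv2.CHAIN_APPROX_NONE)[0],key=cv2.contourArea)
    h=cv2.convexHull(cs);e=cv2.fitEllipse(h);k=.08/600
    print(c,'hub ctr',round(cx+.04-e[0][1]*k,4),round(cy+.04-e[0][0]*k,4),'diam mm',np.round(np.array(e[1])*k*1000,1))
for c,im in(('top',t),('side',s)):
    o=rect(im,c,.506,-.236,.099,.04);cv2.imwrite(f'pics/head_{c}.png',o)
E
```

```text
top hub ctr 0.4671 0.1354 diam mm [61.4 61.7]
side hub ctr 0.4669 0.132 diam mm [64.  65.8]
```

View pics/hub_top.png

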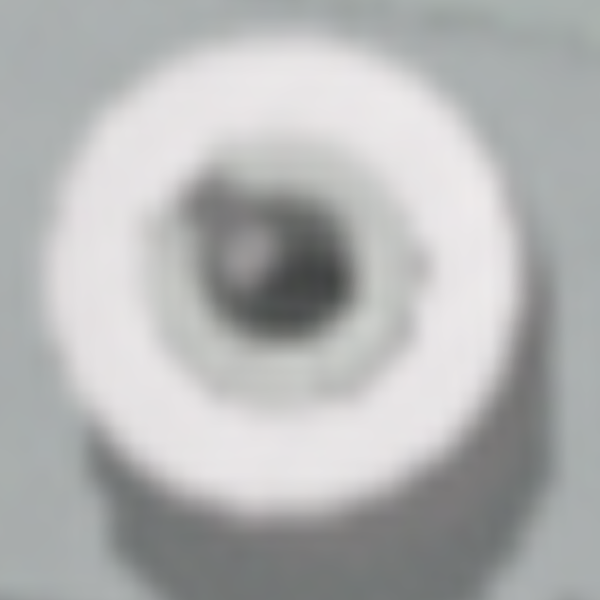

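View pics/head_top.png

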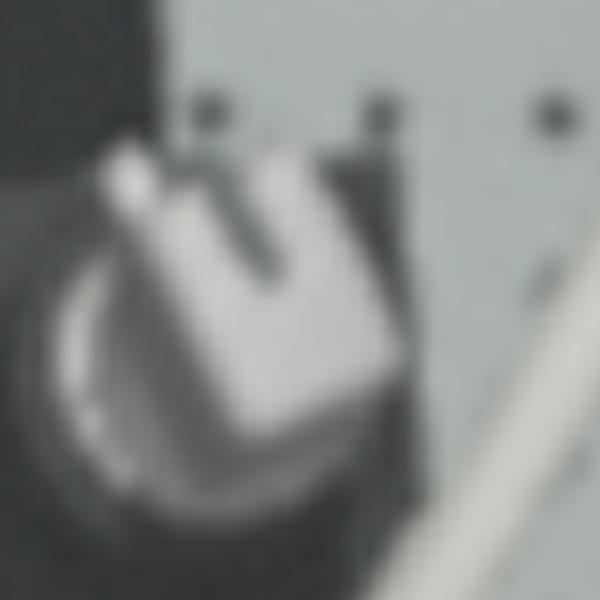

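View pics/head_side.png

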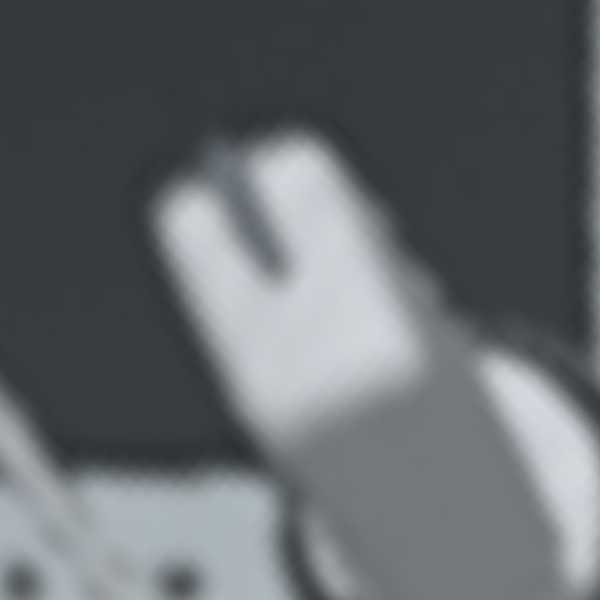

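View pics/hub_side.png

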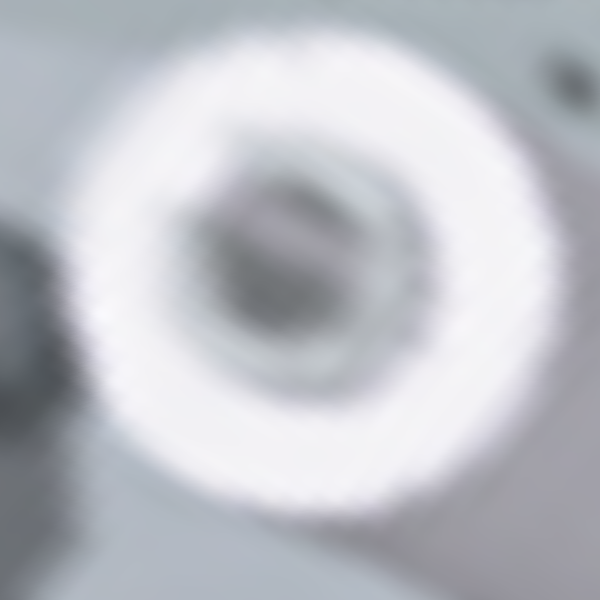

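Call:
send_rows(angular=[[0, 0, 3.1], [0, 0, 3.1], [0, 0, 3.1], [0, 0, 3.1], [0, 0, 3.1], [0, 0, 3.1], [0, 0, 3.1], [0, 0, 3.1], [0, 0, 3.1], [0, 0, 3.1], [0, 0, 0], [0, 0, 0]], linear=[[1.2, -4.8, 0], [1.2, -4.8, 0], [1.2, -4.8, 0], [1.2, -4.8, 0], [1.2, -4.8, 0], [1.2, -4.8, 0], [1.2, -4.8, 0], [1.2, -4.8, 0], [1.3, -4.7, 0], [1.3, -4.6, 0], [0, 0, 0], [0, 0, 0]], gripper=[1, 1, 1, 1, 1, 1, 1, 1, 1, 1, 1, 1])

```text
time: 7.45
tool_pos: [0.4755, -0.2199, 0.3086]
tool_rot: [3.119, -0.019, 0.443]
ft_force: [-0.0, 0.2, -0.6]
width: 0.0853
```

```bash
python3 - <<'E'
from h import *
a=camera('side');cv2.imwrite('pics/s10.png',a)
s=observe();print(s['time'],s['qpos'],s['tau'],s['tool_pos'])
E
```

```text
7.5 [-1.50211466 -0.49381379  1.45493054  1.76717149  0.50930808  1.42723389
 -1.25513491] [ 5.28812651e-01  2.36707699e+01 -1.25762174e+01 -2.41234034e+01
  1.08132034e-01 -9.53281182e-02 -2.25858959e-03] [ 0.4756602  -0.21956888  0.3085395 ]
```

View pics/s10.png

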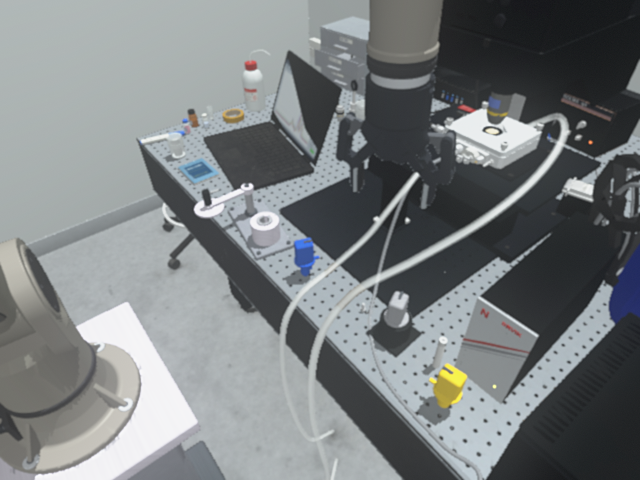

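```bash
cat > kin.py <<'E'
import numpy as np
from scipy.spatial.transform import Rotation as R
sg0=np.array([-1,1,1,1,1,1,1])
def fk(q,p,sg,off=0):
    # p: h,L1,L2,L3, a1(shoulder offs), e1 (elbow offset), w (wrist offset)
    h,L1,L2,L3,a,e,w=p
    T=R.from_euler('z',sg[0]*q[0]+off);pos=np.array([0,0,h]);pos=pos+T.apply([a,0,0])
    T=T*R.from_euler('y',sg[1]*q[1])*R.from_euler('z',sg[2]*q[2]);pos=pos+T.apply([e,0,L1])
    T=T*R.from_euler('y',sg[3]*q[3]);pos=pos+T.apply([-e,0,0])
    T=T*R.from_euler('z',sg[4]*q[4]);pos=pos+T.apply([0,0,L2])
    T=T*R.from_euler('y',sg[5]*q[5]);pos=pos+T.apply([w,0,0])
    T=T*R.from_euler('z',sg[6]*q[6]);pos=pos+T.apply([0,0,L3])
    return pos,T
E
python3 - <<'E'
from kin import *
from h import *
import itertools
s=observe()
D=[(np.array([-1.434,.398,.045,1.537,-.019,1.207,-.051]),np.array([.15171,.6314,.23026]),R.from_euler('xyz',[-3.1396,.00016,2.90585])),
   (s['qpos'],s['tool_pos'],R.from_euler('xyz',s['tool_rot']))]
res=[]
for c in itertools.product((-1,1),repeat=4):
    sg=[c[0],1,c[1],1,c[2],1,c[3]]
    for off in (0,np.pi):
        Rs=[fk(q,(0,)*7,sg,off)[1] for q,_,_ in D]
        # unknown constant tool rot about z, measured: Rm=Rs*Rc ; compare Rc across two
        Rc=[a.inv()*m for a,(q,_,m) in zip(Rs,D)]
        res.append(((Rc[0].inv()*Rc[1]).magnitude(),sg,off,Rc[0].as_rotvec().round(3)))
res.sort(key=lambda r:r[0])
for r in res[:6]:print(r)
np.savez('d.npz',q=s['qpos'],p=s['tool_pos'],r=s['tool_rot'])
E
```

```text
(0.0020679967579156724, [-1, 1, -1, 1, -1, 1, -1], 0, array([2.00e-03, 1.00e-03, 1.57e+00]))
(0.060330789464821004, [-1, 1, -1, 1, -1, 1, -1], 3.141592653589793, array([ 2.000e-03, -1.000e-03, -1.571e+00]))
(0.1360947225788167, [1, 1, -1, 1, -1, 1, -1], 3.141592653589793, array([2.000e-03, 1.000e-03, 1.844e+00]))
(0.14853187544728524, [1, 1, -1, 1, -1, 1, -1], 0, array([ 2.000e-03, -1.000e-03, -1.298e+00]))
(1.0041297187603437, [-1, 1, -1, 1, 1, 1, -1], 3.141592653589793, array([-0.028, -0.028, -1.557]))
(1.0289600455922745, [1, 1, -1, 1, 1, 1, -1], 0, array([-0.03 , -0.023, -1.284]))
```

Call:
send_rows(angular=[[0, 0, 0], [0, 0, 0], [0, 0, 0], [0, 0, 0]], linear=[[-1, 5, 0], [-1, 5, 0], [-1, 5, 0], [0, 0, 0]], gripper=[1, 1, 1, 1])

```text
time: 8.0
tool_pos: [0.445, -0.0656, 0.3085]
tool_rot: [3.117, -0.018, 0.452]
ft_force: [-0.6, -0.6, -0.4]
width: 0.0855
```

```bash
python3 - <<'E'
from kin import *
from h import *
from scipy.optimize import least_squares
s=observe();print(s['time'],s['qpos'].round(3),s['tool_pos'],s['tool_rot'])
np.savez('d2.npz',q=s['qpos'],p=s['tool_pos'],r=s['tool_rot'])
sg=[-1,1,-1,1,-1,1,-1]
d=np.load('d.npz');D=[(np.array([-1.434,.398,.045,1.537,-.019,1.207,-.051]),np.array([.15171,.6314,.23026])),(d['q'],d['p']),(s['qpos'],s['tool_pos'])]
f=lambda p:np.concatenate([fk(q,p,sg)[0]-m for q,m in D]+[1e-3*(np.array(p[4:]))])
o=least_squares(f,[.3,.35,.35,.3,0,0,0]);print(o.x.round(4),o.fun.round(4))
E
```

```text
8.0 [-1.421 -0.356  1.185  1.912  0.358  1.359 -1.448] [ 0.44495853 -0.06560995  0.30846187] [ 3.1168759  -0.01761277  0.45240322]
[-0.8803  0.5097  0.3846 -0.774  -0.0572  0.0077 -0.136 ] [-0.0396  0.0042  0.0007  0.0056 -0.0071 -0.0012 -0.0045  0.0087  0.0005
 -0.0001  0.     -0.0001]
```

Call:
send_rows(angular=[[0, 0, 0], [0, 0, 0]], linear=[[5, 0, 5], [4, 0, 4]], gripper=[1, 1])

```text
time: 8.25
tool_pos: [0.5307, -0.071, 0.3957]
tool_rot: [3.109, -0.018, 0.441]
ft_force: [12.3, -32.7, -12.4]
width: 0.0853
```

```bash
python3 - <<'E'
from h import *
s=observe();print(s['time'],s['qpos'].round(3),s['tool_pos'],s['tool_rot'])
np.savez('d3.npz',q=s['qpos'],p=s['tool_pos'],r=s['tool_rot'])
E
```

```text
8.25 [-1.818 -0.424  1.456  1.593  0.453  1.577 -1.49 ] [ 0.53074454 -0.07100242  0.39568212] [ 3.10885307 -0.01760174  0.44122795]
```

Call:
send_rows(angular=[[0, 0, 10], [0, 0, 10], [0, 0, 10]], linear=[[0, 0, 0], [0, 0, 0], [0, 0, 0]], gripper=[1, 1, 1])

```text
time: 8.62
tool_pos: [0.5306, -0.0704, 0.3926]
tool_rot: [3.12, -0.02, 0.974]
ft_force: [0.3, -0.1, 0.5]
width: 0.0852
```

```bash
python3 - <<'E'
from h import *
from kin import *
s=observe();print(s['time'],s['qpos'].round(3),s['tool_pos'],s['tool_rot'])
np.savez('d4.npz',q=s['qpos'],p=s['tool_pos'],r=s['tool_rot'])
D=[(np.array([-1.434,.398,.045,1.537,-.019,1.207,-.051]),np.array([.15171,.6314,.23026]))]
for n in('d','d2','d3','d4'):
    d=np.load(n+'.npz');D.append((d['q'],d['p']))
E=R.from_euler
def rots(q):
    T=E('z',-q[0]);o=[T]
    T=T*E('y',q[1])*E('z',-q[2]);o.append(T)
    T=T*E('y',q[3])*E('z',-q[4]);o.append(T)
    T=T*E('y',q[5])*E('z',-q[6]);o.append(T);return o
# pos = h z + R1 (a,b) + R1 Ry2 stuff ...
rows=[];y=[]
names=['h','a1x','b1y','L1z','e1x','L2z','e2x','e2y','w3z','w6x']
for q,p in D:
    R1=E('z',-q[0]);R3=R1*E('y',q[1])*E('z',-q[2]);R4=R3*E('y',q[3]);R5=R4*E('z',-q[4]);R6=R5*E('y',q[5])
    X,Y,Z=np.eye(3)
    rows.append(np.c_[Z,R1.apply(X),R1.apply(Y),R3.apply(Z),R3.apply(X),R5.apply(Z),R4.apply(X),R4.apply(Y),R6.apply(Z),R6.apply(X)]);y.append(p)
A=np.vstack(rows);y=np.concatenate(y)
lam=1e-3
for cols in([0,3,5,8],[0,1,3,5,8],[0,3,4,5,6,8],[0,1,3,4,5,6,8,9],list(range(10))):
    Ac=A[:,cols];x=np.linalg.solve(Ac.T@Ac+lam**2*np.eye(len(cols)),Ac.T@y)
    print(dict(zip([names[c] for c in cols],x.round(4))),'rms mm',1000*np.sqrt(np.mean((Ac@x-y)**2)).round(4))
E
```

```text
8.625 [-1.814 -0.472  1.42   1.596  0.473  1.588 -0.987] [ 0.53057763 -0.07035667  0.39261872] [ 3.11995436 -0.0202453   0.97350196]
{'h': np.float64(1.0713), 'L1z': np.float64(0.5539), 'L2z': np.float64(0.4689), 'w3z': np.float64(1.1924)} rms mm 12.3
{'h': np.float64(0.5354), 'a1x': np.float64(-0.0171), 'L1z': np.float64(0.542), 'L2z': np.float64(0.4857), 'w3z': np.float64(0.6435)} rms mm 11.799999999999999
{'h': np.float64(1.0049), 'L1z': np.float64(0.5349), 'e1x': np.float64(-0.0037), 'L2z': np.float64(0.4713), 'e2x': np.float64(-0.023), 'w3z': np.float64(1.1293)} rms mm 12.200000000000001
{'h': np.float64(0.195), 'a1x': np.float64(-0.0271), 'L1z': np.float64(0.5238), 'e1x': np.float64(-0.0091), 'L2z': np.float64(0.4534), 'e2x': np.float64(-0.0122), 'w3z': np.float64(0.3024), 'w6x': np.float64(-0.0504)} rms mm 11.2
{'h': np.float64(0.2495), 'a1x': np.float64(-0.0003), 'b1y': np.float64(-0.0113), 'L1z': np.float64(0.5213), 'e1x': np.float64(0.0027), 'L2z': np.float64(0.4782), 'e2x': np.float64(0.0002), 'e2y': np.float64(-0.0315), 'w3z': np.float64(0.3289), 'w6x': np.float64(0.0031)} rms mm 0.1
```

```bash
cat >> kin.py <<'E'
P=dict(h=.2495,a=-.0003,b=-.0113,L1=.5213,e1=.0027,L2=.4782,e2x=.0002,e2y=-.0315,L3=.3289,w=.0031)
_E=R.from_euler
def FK(q):
    X,Y,Z=np.eye(3);p=P
    R1=_E('z',-q[0]);R3=R1*_E('y',q[1])*_E('z',-q[2]);R4=R3*_E('y',q[3]);R5=R4*_E('z',-q[4]);R6=R5*_E('y',q[5])
    pos=p['h']*Z+R1.apply([p['a'],p['b'],0])+R3.apply([p['e1'],0,p['L1']])+R4.apply([p['e2x'],p['e2y'],0])+R5.apply([0,0,p['L2']])+R6.apply([p['w'],0,p['L3']])
    return pos,R6*_E('z',-q[6])*_E('z',np.pi/2)
def J(q):
    p0,r0=FK(q);J=np.zeros((6,7))
    for i in range(7):
        d=np.array(q,float);d[i]+=1e-5;p,r=FK(d);J[:3,i]=(p-p0)/1e-5;J[3:,i]=(r*r0.inv()).as_rotvec()/1e-5
    return J
LO=np.array([-2.82,-.49,-1.37,0,-1.36,.23,-2.94]);HI=np.array([2.82,2.23,1.46,2.46,4.5,2,2.94])
E
python3 - <<'E'
from kin import *
q0=np.array([-1.434,.398,.045,1.537,-.019,1.207,-.051])
D=[np.load(n+'.npz') for n in('d','d2','d3','d4')]
Q=[q0]+[d['q'] for d in D]
np.set_printoptions(precision=3,suppress=True)
for q in Q:
    j=J(q);u,s,v=np.linalg.svd(j);p,r=FK(q);print(q,'null',v[-1],'sv',s[-1],p,r.as_euler('xyz'))
for a,b in((1,2),(2,3),(3,4)):
    j=J(Q[a]);pa,ra=FK(Q[a]);pb,rb=FK(Q[b])
    # integrate min-norm path
    q=Q[a].copy()
    for k in range(200):
        p,r=FK(q);e=np.r_[pb-p,(rb*r.inv()).as_rotvec()]/(200-k);q=q+np.linalg.pinv(J(q))@e
    n=np.linalg.svd(J(q))[2][-1]
    print('actual',Q[b],'minnorm',q,'null',n)
E
```

```text
[-1.434  0.398  0.045  1.537 -0.019  1.207 -0.051] null [-0.544  0.012  0.74   0.016 -0.307 -0.015  0.247] sv 0.25814763568610494 [0.152 0.631 0.23 ] [-3.142 -0.     2.906]
[-1.502 -0.494  1.455  1.767  0.509  1.427 -1.255] null [ 0.053  0.516  0.423 -0.001 -0.482 -0.303  0.478] sv 0.16655046899036244 [ 0.476 -0.22   0.308] [ 3.119 -0.019  0.444]
[-1.421 -0.356  1.185  1.912  0.358  1.359 -1.448] null [ 0.455  0.499 -0.017 -0.002 -0.465 -0.233  0.523] sv 0.12553483322977202 [ 0.445 -0.066  0.308] [ 3.117 -0.018  0.452]
[-1.818 -0.424  1.456  1.593  0.453  1.577 -1.49 ] null [ 0.059  0.497  0.475 -0.001 -0.481 -0.265  0.471] sv 0.14613569110444183 [ 0.531 -0.071  0.396] [ 3.109 -0.018  0.441]
[-1.814 -0.472  1.42   1.596  0.473  1.588 -0.987] null [ 0.094  0.504  0.451 -0.001 -0.483 -0.279  0.473] sv 0.1590045604930457 [ 0.531 -0.07   0.393] [ 3.12  -0.02   0.974]
actual [-1.421 -0.356  1.185  1.912  0.358  1.359 -1.448] minnorm [-1.431 -0.367  1.186  1.912  0.368  1.364 -1.459] null [ 0.445  0.503 -0.003 -0.002 -0.465 -0.24   0.524]
actual [-1.818 -0.424  1.456  1.593  0.453  1.577 -1.49 ] minnorm [-1.817 -0.341  1.544  1.593  0.37   1.536 -1.409] null [-0.055  0.465  0.549 -0.002 -0.47  -0.211  0.463]
actual [-1.814 -0.472  1.42   1.596  0.473  1.588 -0.987] minnorm [-1.837 -0.564  1.341  1.596  0.56   1.643 -1.072] null [ 0.157  0.513  0.415 -0.    -0.471 -0.328  0.459]
```

```bash
cat >> kin.py <<'E'
def step(q,lin,ang,n=4):
    # min-norm with clamp
    p0,r0=FK(q);pt=p0+np.array(lin);rt=R.from_rotvec(ang)*r0
    q=np.array(q,float)
    for k in range(n):
        p,r=FK(q);e=np.r_[pt-p,(rt*r.inv()).as_rotvec()]/(n-k)
        act=np.ones(7,bool)
        for _ in range(4):
            dq=np.zeros(7);j=J(q)[:,act];dq[act]=j.T@np.linalg.solve(j@j.T+1e-6*np.eye(6),e)
            bad=act&(((q+dq)>HI+.001)|((q+dq)<LO-.001))
            if not bad.any():break
            act&=~bad
        q=np.clip(q+dq,LO-.005,HI+.001)
    return q
E
python3 - <<'E'
from kin import *
np.set_printoptions(precision=3,suppress=True)
q=np.array([-1.434,.398,.045,1.537,-.019,1.207,-.051])
d=np.pi/180
H=[]
H+=[([2.9,-4.5,-.5],-7.9)]*11+[([-.6,.2,-1.5],0)]+[([0,0,-2.2],0)]*3+[([.2,-.5,0],0)]
H+=[([a,b,0],-7.1) for a,b in [[-1.2,.3],[-1.15,.45],[-1.1,.6],[-1,.7],[-.9,.85],[-.8,.95],[-.7,1.05],[-.55,1.1],[-.4,1.2],[-.25,1.2],[-.1,1.25],[.05,1.25]]]
H+=[([0,0,z],0) for z in(3,5,6,6)]+[([1.2,-4.8,0],3.1)]*10
for i,(l,a) in enumerate(H):
    q=step(q,np.array(l)/100,[0,0,a*d])
    if i in(10,15,27,31,41):print(i,q,FK(q)[0])
print(np.load('d.npz')['q'])
E
```

```text
10 [-0.886  0.188  0.584  1.992 -0.124  0.995 -0.425] [0.469 0.135 0.175]
15 [-0.835  0.302  0.549  2.079 -0.216  0.814 -0.338] [0.465 0.132 0.094]
27 [-1.366  0.302  0.826  2.149 -0.307  0.808 -2.017] [0.384 0.241 0.094]
31 [-1.564 -0.043  0.89   1.908  0.037  1.26  -2.356] [0.384 0.24  0.294]
41 [-1.478 -0.48   1.459  1.769  0.488  1.434 -1.228] [ 0.466 -0.225  0.309]
[-1.502 -0.494  1.455  1.767  0.509  1.427 -1.255]
```

```bash
cat > fast.py <<'E'
import numpy as np
from kin import P,LO,HI
def Rz(a):c,s=np.cos(a),np.sin(a);return np.array([[c,-s,0],[s,c,0],[0,0,1.]])
def Ry(a):c,s=np.cos(a),np.sin(a);return np.array([[c,0,s],[0,1,0],[-s,0,c]])
RC=Rz(np.pi/2)
def FKJ(q):
    p=P;ax=[];og=[]
    o=np.array([0,0,p['h']]);T=np.eye(3)
    ax.append(-T[:,2]);og.append(o);T=T@Rz(-q[0]);o=o+T@[p['a'],p['b'],0]
    ax.append(T[:,1]);og.append(o);T=T@Ry(q[1])
    ax.append(-T[:,2]);og.append(o);T=T@Rz(-q[2]);o=o+T@[p['e1'],0,p['L1']]
    ax.append(T[:,1]);og.append(o);T=T@Ry(q[3]);o=o+T@[p['e2x'],p['e2y'],0]
    ax.append(-T[:,2]);og.append(o);T=T@Rz(-q[4]);o=o+T@[0,0,p['L2']]
    ax.append(T[:,1]);og.append(o);T=T@Ry(q[5])
    o=o+T@[p['w'],0,p['L3']];
    ax.append(-T[:,2]);og.append(o);T=T@Rz(-q[6])@RC
    A=np.array(ax);O=np.array(og)
    Jm=np.vstack([np.cross(A,o-O).T,A.T]);return o,T,Jm
import cv2
def rv(M):
    c=(np.trace(M)-1)/2;v=np.array([M[2,1]-M[1,2],M[0,2]-M[2,0],M[1,0]-M[0,1]])/2
    s=np.linalg.norm(v)
    if s<1e-9:return v
    return v/s*np.arctan2(s,c)
def ex(v):
    t=np.linalg.norm(v)
    if t<1e-12:return np.eye(3)
    k=v/t;K=np.array([[0,-k[2],k[1]],[k[2],0,-k[0]],[-k[1],k[0],0]])
    return np.eye(3)+np.sin(t)*K+(1-np.cos(t))*K@K
def to(q,pt,Rt,n):
    for k in range(n):
        p,r,j=FKJ(q);e=np.r_[pt-p,rv(Rt@r.T)]/(n-k)
        act=np.ones(7,bool)
        for _ in range(3):
            dq=np.zeros(7);ja=j[:,act];dq[act]=ja.T@np.linalg.solve(ja@ja.T+1e-6*np.eye(6),e)
            bad=act&(((q+dq)>HI)|((q+dq)<LO))
            if not bad.any():break
            act&=~bad
        q=np.clip(q+dq,LO-.003,HI)
    return q
def down(yaw,tx=0,ty=0):
    return ex(np.array([tx,ty,0]))@Rz(yaw)@np.diag([1.,-1,-1])
def run(q,wps,sub=2,vmax=.05,wmax=np.radians(8.5)):
    """wps list of (pos,R). returns list of q per row"""
    out=[q.copy()];moves=[]
    for pt,Rt in wps:
        p,r,_=FKJ(q);dp=pt-p;w=rv(Rt@r.T)
        n=max(1,int(np.ceil(max(np.linalg.norm(dp)/vmax,np.linalg.norm(w)/wmax))))
        for k in range(n):
            q=to(q,p+dp*(k+1)/n,ex(w*(k+1)/n)@r,sub);out.append(q.copy())
        moves.append((n,dp/n*100,np.degrees(w/n)))
    return np.array(out),moves
E
cat > plan.py <<'E'
from fast import *
import sys,time
from scipy.optimize import differential_evolution as DE
q0=np.load('d4.npz')['q'];d=np.radians
S=np.array([.508,-.2345]);Hb=np.array([.467,.134])
def later():
    return [(np.r_[S,.06],down(d(25.5))),(np.r_[S,.20],down(d(25.5))),(np.r_[.49,-.05,.24],down(d(34))),(np.r_[Hb,.2],down(d(43))),(np.r_[Hb,.07],down(d(43)))]
G=(np.r_[S,.28],down(d(25.5)))
mid=(LO+HI)/2;half=(HI-LO)/2
W=np.array([1,1,1,1,.3,1,1])
def decode(x):
    w=[]
    for k in range(len(x)//6):
        a=x[6*k:6*k+6];w.append((a[:3],down(a[3],a[4],a[5])))
    return w
def cost(x,full=False):
    w=decode(x)
    A,mv=run(q0.copy(),w+[G],sub=1)
    na=len(A)
    B,mv2=run(A[-1],later(),sub=1)
    Q=np.vstack([A,B]);dq=np.abs(np.diff(Q,axis=0)).max(0)
    marA=np.minimum(Q-LO,HI-Q)[:,:].min()
    mB=np.minimum(B-LO,HI-B).min()
    p=FKJ(B[-1])[0];pa=FKJ(A[-1])[0]
    c=20*max(0,.35-mB)+10*max(0,.05-np.minimum(A[3:]-LO,HI-A[3:]).min())+.02*na+20*max(0,dq.max()-.22)
    c+=50*np.linalg.norm(pa-G[0])+50*np.linalg.norm(p-later()[-1][0])
    if full:return c,A,B,mv,mv2,mB,dq
    return c
if __name__=='__main__':
    K=int(sys.argv[1])
    b=[(.42,.6),(-.45,.4),(.33,.55),(-1.0,2.6),(-.5,.5),(-.5,.5)]*K
    t=time.time()
    r=DE(cost,b,popsize=8,maxiter=40,seed=int(sys.argv[2]),polish=False,callback=lambda x,convergence:time.time()-t>420,workers=1)
    c,A,B,mv,mv2,mB,dq=cost(r.x,True)
    np.set_printoptions(precision=3,suppress=True)
    print(K,'cost',c,'rows',len(A),'margin later',mB,'qG',A[-1],'maxdq',dq);print(r.x)
    np.save(f'plan_{K}_{sys.argv[2]}.npy',r.x)
E
python3 - <<'E'
from plan import *
import time
np.set_printoptions(precision=3,suppress=True)
t=time.time();c,A,B,*_=cost(np.array([]),True);print(time.time()-t,c,A[-1]);print(B[::4])
E
nproc
for a in "1 0" "2 0" "2 1" "3 0"; do python3 plan.py $a & done; wait
```

```text
0.018749475479125977 14.960008881416423 [-1.464 -0.476  1.443  1.805  0.486  1.407 -1.242]
[[-1.464 -0.476  1.443  1.805  0.486  1.407 -1.242]
 [-1.388 -0.476  1.443  2.113  0.543  1.12  -1.327]
 [-1.431 -0.476  1.443  1.936  0.503  1.285 -1.273]
 [-1.765 -0.473  1.444  1.932  0.49   1.304 -1.452]
 [-2.123 -0.456  1.451  2.015  0.488  1.219 -1.682]]
4
1 cost 0.705896946151922 rows 16 margin later 0.3657461729213445 qG [-0.314  0.271  0.824  1.71  -0.21   1.25  -0.563] maxdq [0.213 0.139 0.198 0.103 0.154 0.126 0.178]
[ 0.425  0.153  0.415  1.613  0.395 -0.486]
2 cost 0.5391971618787028 rows 17 margin later 0.36341222049259203 qG [-0.395  0.298  0.941  1.71  -0.261  1.255 -0.522] maxdq [0.195 0.199 0.146 0.088 0.174 0.094 0.202]
[ 0.511 -0.061  0.392  0.468 -0.251 -0.327  0.537 -0.19   0.439 -0.197
 -0.468  0.072]
2 cost 0.546308059981877 rows 17 margin later 0.36275943687915335 qG [-0.417  0.31   0.975  1.711 -0.276  1.259 -0.507] maxdq [0.219 0.17  0.216 0.082 0.193 0.102 0.22 ]
[ 0.504  0.045  0.408  0.71  -0.271 -0.345  0.53  -0.173  0.427 -0.23
 -0.291  0.021]
3 cost 0.5550818012193008 rows 16 margin later 0.3614742392194268 qG [-0.47   0.329  1.049  1.715 -0.303  1.261 -0.482] maxdq [0.213 0.13  0.062 0.066 0.115 0.091 0.176]
[ 0.497 -0.135  0.439  0.662 -0.408 -0.062  0.476  0.025  0.409  0.491
 -0.459 -0.014  0.545 -0.135  0.364  0.333 -0.217  0.053]
```

```bash
python3 - <<'E'
from plan import *
np.set_printoptions(precision=2,suppress=True)
x=np.load('plan_2_0.npy');c,A,B,mv,mv2,mB,dq=cost(x,True)
for m in mv:print(m[0],m[1],m[2])
print(A[::3]);print(B[::3])
E
```

```text
4 [-0.67  2.88  0.39] [-3.21 -5.   -3.76]
7 [ 0.38 -3.12  0.26] [ 1.08  0.71 -7.73]
5 [-0.52 -1.2  -2.8 ] [3.22 0.86 7.62]
[[-1.81 -0.47  1.42  1.6   0.47  1.59 -0.99]
 [-1.46 -0.27  0.96  1.8   0.53  1.37 -1.37]
 [-1.35 -0.2   0.91  1.77  0.55  1.41 -1.64]
 [-1.25  0.01  1.2   1.64  0.32  1.42 -1.62]
 [-0.86  0.26  1.22  1.58 -0.02  1.39 -1.32]
 [-0.54  0.27  1.04  1.69 -0.2   1.27 -0.73]]
[[-0.42  0.31  0.98  1.71 -0.28  1.26 -0.51]
 [-0.32  0.45  0.89  1.87 -0.41  1.01 -0.4 ]
 [-0.29  0.5   0.85  1.91 -0.46  0.94 -0.36]
 [-0.49  0.33  0.95  1.86 -0.3   1.11 -0.52]
 [-0.84  0.16  0.95  1.91 -0.14  1.14 -0.81]
 [-1.04  0.15  0.84  1.98 -0.13  1.07 -1.  ]
 [-1.01  0.31  0.76  2.07 -0.28  0.87 -0.91]]
```

Call:
send_rows(angular=[[-3.2, -5, -3.8], [-3.2, -5, -3.8], [-3.2, -5, -3.8], [-3.2, -5, -3.8], [1.1, 0.7, -7.7], [1.1, 0.7, -7.7], [1.1, 0.7, -7.7], [1.1, 0.7, -7.7], [1.1, 0.7, -7.7], [1.1, 0.7, -7.7], [1.1, 0.7, -7.7]], linear=[[-0.7, 2.9, 0.4], [-0.7, 2.9, 0.4], [-0.7, 2.9, 0.4], [-0.7, 2.9, 0.4], [0.4, -3.1, 0.3], [0.4, -3.1, 0.3], [0.4, -3.1, 0.3], [0.4, -3.1, 0.3], [0.4, -3.1, 0.3], [0.4, -3.1, 0.3], [0.4, -3.1, 0.3]], gripper=[1, 1, 1, 1, 1, 1, 1, 1, 1, 1, 1])

```text
time: 10.0
tool_pos: [0.5309, -0.1713, 0.4303]
tool_rot: [2.855, -0.037, -0.234]
ft_force: [-0.0, 0.7, 1.0]
width: 0.0852
```

```bash
cat > nxt.py <<'E'
from h import *
from plan import run,down,FKJ,rv,ex
from scipy.spatial.transform import Rotation as RR
np.set_printoptions(precision=3,suppress=True)
def go(wps,**k):
    s=observe();q=s['qpos'].copy();print('t',s['time'],'q',q,'p',s['tool_pos'],'rot',np.degrees(s['tool_rot']),'F',s['ft_force'],s['width'])
    A,mv=run(q,wps,**k)
    for m in mv:print(m[0],m[1],m[2])
    print('end q',A[-1])
E
python3 - <<'E'
from nxt import *
go([(np.array([.508,-.2345,.28]),down(np.radians(25.5)))])
E
```

```text
t 10.0 q [-0.913  0.293  1.262  1.504  0.003  1.482 -1.484] p [ 0.531 -0.171  0.43 ] rot [163.581  -2.13  -13.421] F [-0.005  0.722  1.013] 0.08516669884349076
5 [-0.453 -1.286 -3.   ] [3.284 0.781 7.79 ]
end q [-0.416  0.313  0.972  1.708 -0.272  1.264 -0.51 ]
```

Call:
send_rows(angular=[[3.3, 0.8, 7.8], [3.3, 0.8, 7.8], [3.3, 0.8, 7.8], [3.3, 0.8, 7.8], [3.3, 0.8, 7.8], [0, 0, 0], [0, 0, 0]], linear=[[-0.5, -1.3, -3], [-0.5, -1.3, -3], [-0.5, -1.3, -3], [-0.4, -1.3, -3], [-0.4, -1.2, -3], [0, 0, 0], [0, 0, 0]], gripper=[1, 1, 1, 1, 1, 1, 1])

```text
time: 10.88
tool_pos: [0.5081, -0.2349, 0.2811]
tool_rot: [-3.14, -0.001, 0.448]
ft_force: [0.7, 0.3, 0.1]
width: 0.0851
```

```bash
python3 - <<'E'
from nxt import *
go([(np.array([.508,-.2345,.18]),down(np.radians(25.5)))])
a=camera('side');cv2.imwrite('pics/s11.png',a)
E
```

```text
t 10.875 q [-0.412  0.313  0.97   1.705 -0.27   1.268 -0.506] p [ 0.508 -0.235  0.281] rot [-179.91    -0.031   25.647] F [0.73  0.279 0.144] 0.08506946307793539
3 [ 0.021  0.034 -3.363] [-0.032 -0.003 -0.049]
end q [-0.349  0.413  0.908  1.832 -0.367  1.076 -0.43 ]
```

View pics/s11.png

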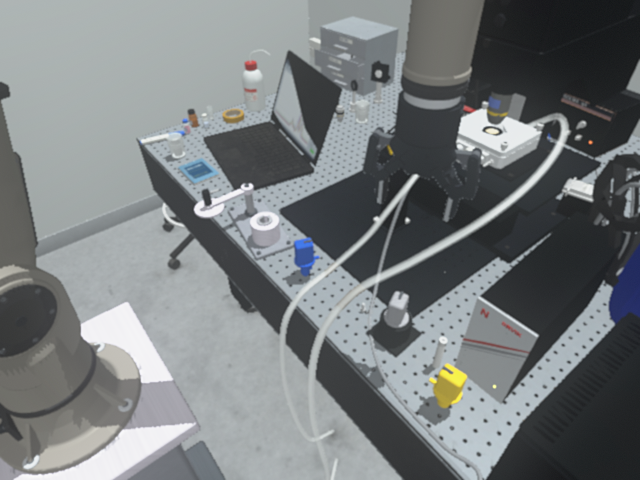

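Call:
send_rows(angular=[[0, 0, 0], [0, 0, 0], [0, 0, 0], [0, 0, 0], [0, 0, 0], [0, 0, 0]], linear=[[0, 0, -4], [0, 0, -4], [0, 0, -2.5], [0, 0, -0.5], [0, 0, -0.5], [0, 0, -0.5]], gripper=[1, 1, 1, 1, 1, 1])

```text
time: 11.68
tool_pos: [0.5085, -0.2354, 0.1615]
tool_rot: [-3.141, -0.002, 0.449]
ft_force: [-0.6, -0.4, 1.0]
width: 0.0852
```

```bash
python3 - <<'E'
from nxt import *
go([(np.array([.508,-.2345,.06]),down(np.radians(25.5)))])
print(observe()['tau'])
a=camera('side');cv2.imwrite('pics/s12.png',cv2.resize(a[150:400,270:590],None,fx=2.4,fy=2.4,interpolation=2))
E
```

```text
t 11.675 q [-0.329  0.435  0.891  1.851 -0.392  1.041 -0.402] p [ 0.509 -0.235  0.161] rot [-179.943   -0.124   25.734] F [-0.569 -0.411  0.984] 0.08516997167200985
3 [ 0.014  0.046 -3.364] [-0.035  0.029 -0.078]
end q [-0.24   0.564  0.783  1.931 -0.52   0.86  -0.309]
[ -0.318 -34.316   9.179 -21.763   0.04    0.071  -0.036]
```

View pics/s12.png

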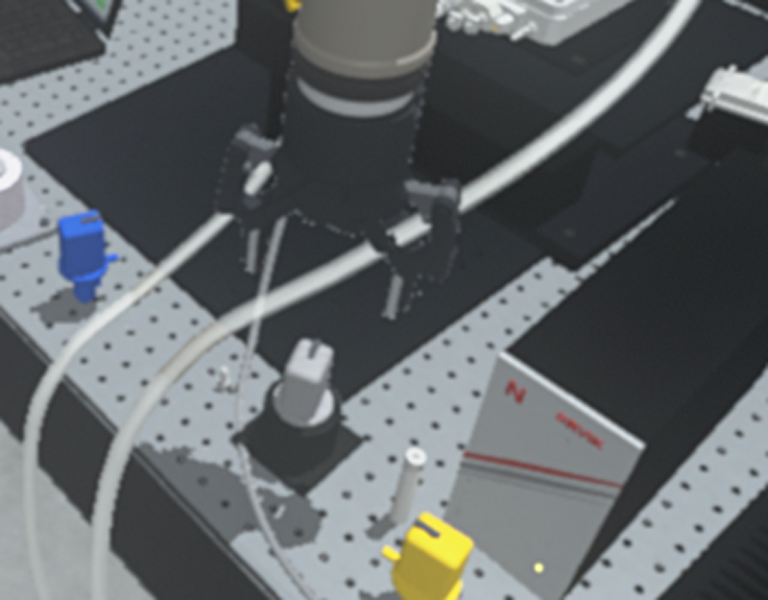

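Call:
send_rows(angular=[[0, 0, 0], [0, 0, 0], [0, 0, 0], [0, 0, 0]], linear=[[0, 0.1, -0.5], [0, 0, -0.8], [0, 0, -1], [0, 0, -1]], gripper=[1, 1, 1, 1])

```text
time: 12.22
tool_pos: [0.5072, -0.2343, 0.1265]
tool_rot: [-3.139, 0.0, 0.448]
ft_force: [0.1, -0.4, 0.4]
width: 0.0855
```

Call:
send_rows(angular=[[0, 0, 0], [0, 0, 0], [0, 0, 0], [0, 0, 0], [0, 0, 0]], linear=[[0, 0, -1.5], [0, 0, -1.5], [0, 0, -2], [0, 0, -1.9], [0, 0, 0]], gripper=[1, 1, 1, 1, 1])

```text
time: 12.85
tool_pos: [0.506, -0.2338, 0.0564]
tool_rot: [-3.136, 0.003, 0.448]
ft_force: [0.0, 0.4, 0.1]
width: 0.0854
```

```bash
python3 - <<'E'
from nxt import *
go([(np.array([.508,-.2345,.06]),down(np.radians(25.5)))])
a=camera('side');cv2.imwrite('pics/s13.png',cv2.resize(a[230:380,320:500],None,fx=4,fy=4,interpolation=2))
E
```

```text
t 12.85 q [-0.234  0.568  0.777  1.936 -0.524  0.857 -0.3  ] p [ 0.506 -0.234  0.056] rot [-179.696    0.151   25.681] F [0.005 0.373 0.098] 0.08544004210625045
1 [ 0.302 -0.059  0.449] [-0.209 -0.268 -0.181]
end q [-0.24   0.564  0.783  1.93  -0.521  0.86  -0.309]
```

View pics/s13.png

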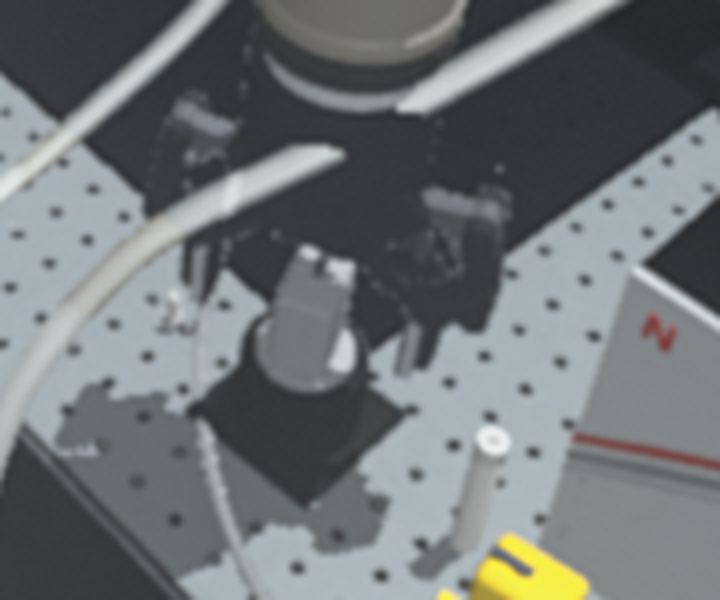

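Call:
send_rows(angular=[[0, 0, 0], [0, 0, 0], [0, 0, 0], [0, 0, 0], [0, 0, 0], [0, 0, 0], [0, 0, 0], [0, 0, 0]], linear=[[0.2, 0, 0.6], [0, 0, 0], [0, 0, 0], [0, 0, 0], [0, 0, 0], [0, 0, 0], [0, 0, 0], [0, 0, 0]], gripper=[0.8, 0.6, 0.3, 0.1, 0.1, 0.1, 0.1, 0.1])

```text
time: 13.9
tool_pos: [0.5096, -0.2343, 0.0649]
tool_rot: [-3.139, -0.001, 0.449]
ft_force: [-0.8, 1.7, 6.1]
width: 0.0253
```

```bash
python3 - <<'E'
from nxt import *
go([(np.array([.508,-.2345,.06]),down(np.radians(25.5)))])
a=camera('side');cv2.imwrite('pics/s14.png',cv2.resize(a[230:380,320:500],None,fx=4,fy=4,interpolation=2))
E
```

```text
t 13.9 q [-0.241  0.56   0.786  1.926 -0.517  0.871 -0.308] p [ 0.51  -0.234  0.065] rot [-179.832   -0.044   25.699] F [-0.841  1.711  6.134] 0.02533670063718196
1 [-0.053  0.    -0.4  ] [-0.17  -0.033 -0.199]
end q [-0.24   0.564  0.783  1.93  -0.521  0.86  -0.308]
```

View pics/s14.png

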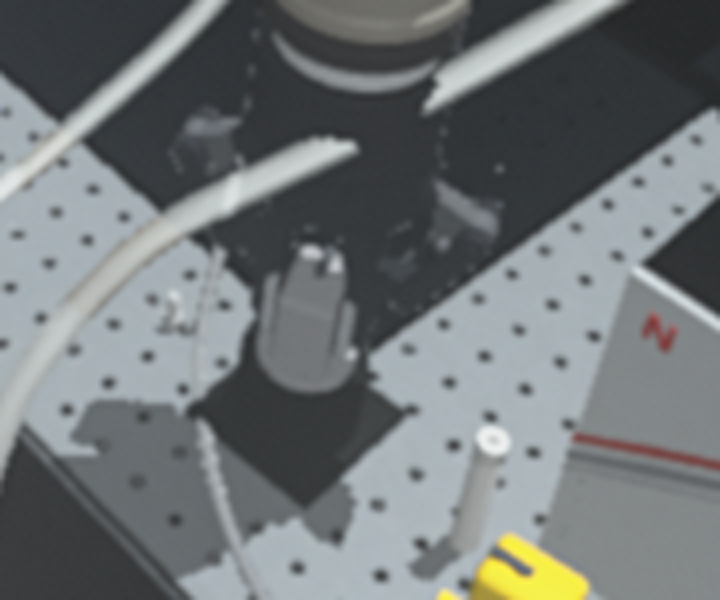

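Call:
send_rows(angular=[[0, 0, 0], [0, 0, 0], [0, 0, 0], [0, 0, 0], [0, 0, 0], [0, 0, 0]], linear=[[0, 0, 1], [0, 0, 3], [0, 0, 3], [0, 0, 3], [0, 0, 3.5], [0, 0, 0]], gripper=[0.1, 0.1, 0.1, 0.1, 0.1, 0.1])

```text
time: 14.7
tool_pos: [0.5107, -0.2355, 0.2019]
tool_rot: [3.141, -0.004, 0.448]
ft_force: [0.5, -0.7, -1.8]
width: 0.0251
```

```bash
python3 - <<'E'
from nxt import *
d=np.radians
go([(np.array([.467,.1337,.2]),down(d(43)))],vmax=.04)
a=camera('side');cv2.imwrite('pics/s15.png',cv2.resize(a[180:330,320:500],None,fx=4,fy=4,interpolation=2))
E
```

```text
t 14.7 q [-0.363  0.393  0.926  1.805 -0.351  1.114 -0.439] p [ 0.511 -0.236  0.202] rot [179.947  -0.231  25.683] F [ 0.501 -0.687 -1.779] 0.025123752289802737
10 [-0.428  3.697 -0.014] [-0.009  0.022  1.732]
end q [-1.072  0.174  0.79   1.971 -0.142  1.051 -1.039]
```

View pics/s15.png

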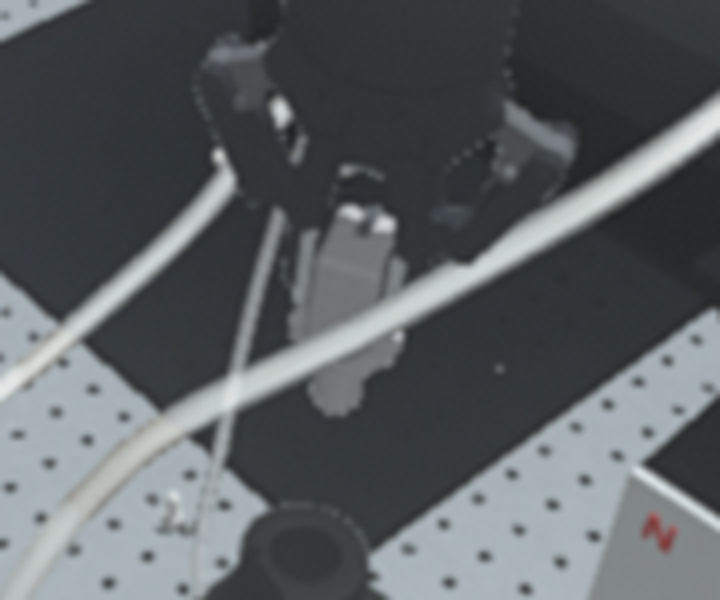

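Call:
send_rows(angular=[[0, 0, 1.7], [0, 0, 1.7], [0, 0, 1.7], [0, 0, 1.7], [0, 0, 1.7], [0, 0, 1.7], [0, 0, 1.7], [0, 0, 1.7], [0, 0, 1.8], [0, 0, 1.8], [0, 0, 0], [0, 0, 0]], linear=[[-0.4, 3.7, 0], [-0.4, 3.7, 0], [-0.4, 3.7, 0], [-0.4, 3.7, 0], [-0.4, 3.7, 0], [-0.4, 3.7, 0], [-0.5, 3.7, 0], [-0.5, 3.7, 0], [-0.4, 3.7, 0], [-0.5, 3.6, 0], [0, 0, 0], [0, 0, 0]], gripper=[0.1, 0.1, 0.1, 0.1, 0.1, 0.1, 0.1, 0.1, 0.1, 0.1, 0.1, 0.1])

```text
time: 16.25
tool_pos: [0.4656, 0.1336, 0.1983]
tool_rot: [-3.139, 0.002, 0.748]
ft_force: [-1.5, -0.5, -1.2]
width: 0.025
```

```bash
python3 - <<'E'
from nxt import *
d=np.radians
go([(np.array([.467,.1337,.13]),down(d(43)))],vmax=.04)
a=np.mean([camera('side').astype(float) for _ in range(3)],0).astype(np.uint8);cv2.imwrite('pics/side16.png',a);cv2.imwrite('pics/s16.png',cv2.resize(a[130:260,200:360],None,fx=5,fy=4.6,interpolation=2))
b=camera('top');cv2.imwrite('pics/t16.png',cv2.resize(b[190:290,170:310],None,fx=5,fy=5,interpolation=2))
E
```

```text
t 16.25 q [-1.078  0.179  0.8    1.975 -0.149  1.05  -1.033] p [0.466 0.134 0.198] rot [-179.844    0.139   42.865] F [-1.477 -0.532 -1.19 ] 0.02498338335087174
2 [ 0.078  0.035 -3.39 ] [-0.01  -0.104  0.068]
end q [-1.019  0.285  0.764  2.046 -0.25   0.902 -0.939]
```

View pics/s16.png

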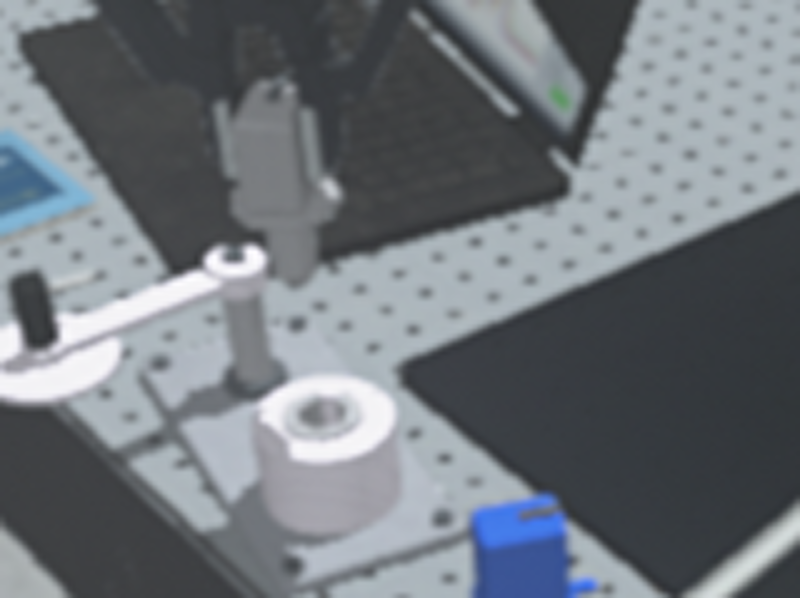

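View pics/t16.png

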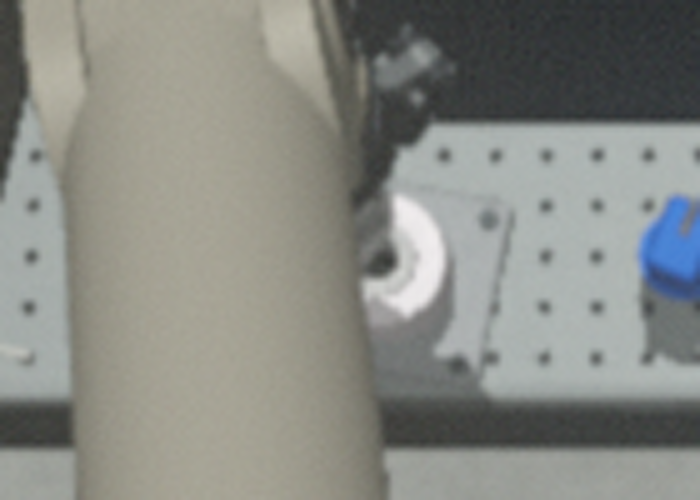

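```bash
cat > ov.py <<'E'
from h import *
def circ(c,r,z,n=40):
    t=np.linspace(0,2*np.pi,n);return np.c_[c[0]+r*np.cos(t),c[1]+r*np.sin(t),np.full(n,z)]
def overlay(im,x,y,zh,yaw,hub,box,f,out):
    u0,v0,u1,v1=box
    o=cv2.resize(im[v0:v1,u0:u1],None,fx=f,fy=f,interpolation=2)
    def L(P,col):
        q=w2p('side',P);q=((q-[u0,v0]+.5)*f-.5).round().astype(int);cv2.polylines(o,[q.reshape(-1,1,2)],False,col,1)
    c,s=np.cos(yaw),np.sin(yaw)
    B=lambda z:np.array([[x+c*a-s*b,y+s*a+c*b,z] for a,b in((.018,.013),(.018,-.013),(-.018,-.013),(-.018,.013),(.018,.013))])
    for z in(zh+.023,zh-.023):L(B(z),(0,0,255))
    L(circ((x,y),.022,zh-.023),(0,255,0));L(circ((x,y),.022,zh-.028),(0,255,0))
    L(circ((x,y),.010,zh-.061),(255,0,0));L(circ((x,y),.006,zh-.068),(255,0,0))
    L(circ(hub,.032,.061),(255,0,255));L(circ(hub,.011,.061),(255,0,255))
    cv2.imwrite(out,o)
E
python3 - <<'E'
from ov import *
im=cv2.imread('pics/side16.png')
overlay(im,.4656,.1336,.209,np.radians(43),(.467,.1337),(235,140,295,240),6,'pics/ov16.png')
E
```

```text
(no output)
```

View pics/ov16.png

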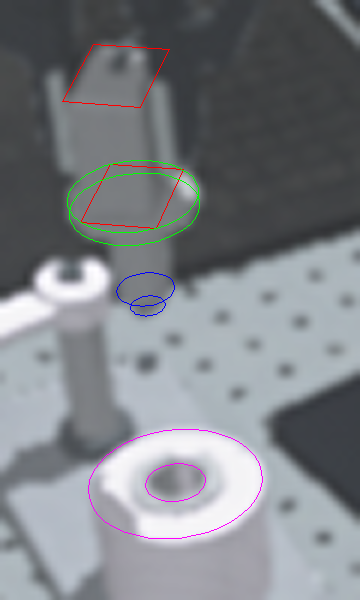

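Call:
send_rows(angular=[[0, 0, 0], [0, 0, 0], [0, 0, 0], [0, 0, 0]], linear=[[0.2, -0.1, -2.5], [0, 0, -2.5], [0, 0, -2.2], [0, 0, 0]], gripper=[0.1, 0.1, 0.1, 0.1])

```text
time: 16.95
tool_pos: [0.4672, 0.1324, 0.1261]
tool_rot: [-3.138, 0.004, 0.747]
ft_force: [0.5, 0.2, -1.3]
width: 0.0252
```

```bash
python3 - <<'E'
from ov import *
s=observe();p=s['tool_pos'];print(s['time'],p,np.degrees(s['tool_rot']),s['ft_force'])
im=np.mean([camera('side').astype(float) for _ in range(3)],0).astype(np.uint8);cv2.imwrite('pics/side17.png',im)
overlay(im,p[0],p[1],p[2]+.011,np.radians(43),(.467,.1337),(235,150,305,250),6,'pics/ov17.png')
cv2.imwrite('pics/s17.png',cv2.resize(im[150:250,235:305],None,fx=6,fy=6,interpolation=2))
E
```

```text
16.95 [0.4671774  0.13243684 0.12611668] [-179.80633108    0.20643486   42.80475705] [ 0.46349472  0.17632459 -1.25297484]
```

View pics/ov17.png

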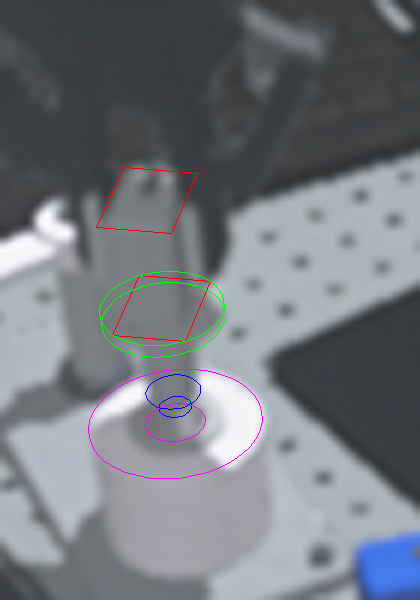

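View pics/s17.png

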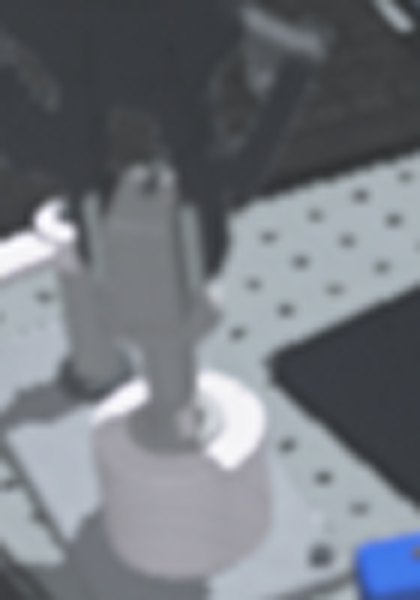

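Call:
send_rows(angular=[[0, 0, 0], [0, 0, 0], [0, 0, 0], [0, 0, 0], [0, 0, 0]], linear=[[0.05, -0.05, -0.4], [0, 0, -0.4], [0, 0, -0.3], [0, 0, -0.3], [0, 0, 0]], gripper=[0.1, 0.1, 0.1, 0.1, 0.1])

```text
time: 17.73
tool_pos: [0.4686, 0.1331, 0.113]
tool_rot: [-3.139, 0.001, 0.749]
ft_force: [-0.5, 0.4, -0.3]
width: 0.0253
```

Call:
send_rows(angular=[[0, 0, 0], [0, 0, 0], [0, 0, 0], [0, 0, 0]], linear=[[0, 0, -0.3], [0, 0, -0.2], [0, 0, -0.2], [0, 0, 0]], gripper=[0.1, 0.1, 0.1, 0.1])

```text
time: 18.23
tool_pos: [0.4688, 0.1332, 0.1062]
tool_rot: [-3.139, -0.0, 0.749]
ft_force: [-0.4, 1.3, -1.8]
width: 0.0256
```

Call:
send_rows(angular=[[0, 0, 0], [0, 0, 0], [0, 0, 0], [0, 0, 0]], linear=[[0, 0, -0.2], [0, 0, -0.2], [0, 0, -0.2], [0, 0, 0]], gripper=[0.1, 0.1, 0.1, 0.1])

```text
time: 18.73
tool_pos: [0.4687, 0.1333, 0.1001]
tool_rot: [-3.139, 0.0, 0.749]
ft_force: [-0.0, 0.2, -2.8]
width: 0.0252
```

Call:
send_rows(angular=[[0, 0, 0], [0, 0, 0], [0, 0, 0], [0, 0, 0]], linear=[[0, 0, -0.2], [0, 0, -0.3], [0, 0, -0.2], [0, 0, 0]], gripper=[0.1, 0.1, 0.1, 0.1])

```text
time: 19.23
tool_pos: [0.4687, 0.1333, 0.0931]
tool_rot: [-3.139, 0.0, 0.749]
ft_force: [0.4, 1.4, -3.2]
width: 0.0254
```

```bash
python3 - <<'E'
from ov import *
s=observe();p=s['tool_pos'];print(s['time'],p,s['ft_force'],s['qpos'].round(2))
im=camera('side')
cv2.imwrite('pics/s18.png',cv2.resize(im[150:250,235:305],None,fx=6,fy=6,interpolation=2))
E
```

```text
19.225 [0.46873231 0.13326088 0.09305707] [ 0.3640889   1.40983475 -3.20519284] [-0.97  0.35  0.73  2.07 -0.32  0.83 -0.88]
```

View pics/s18.png

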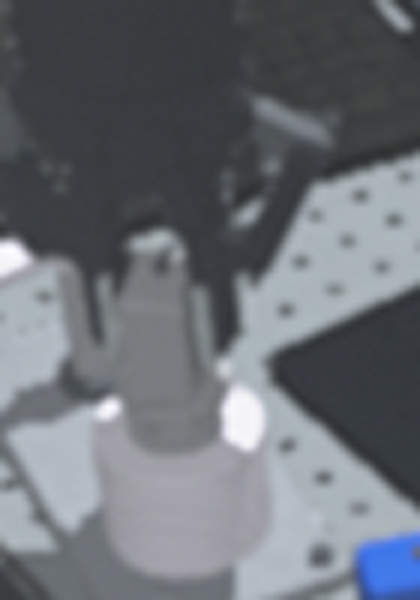

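Call:
send_rows(angular=[[0, 0, 0], [0, 0, 0], [0, 0, 0], [0, 0, 0]], linear=[[0, 0, -0.3], [0, 0, -0.3], [0, 0, -0.3], [0, 0, 0]], gripper=[0.1, 0.1, 0.1, 0.1])

```text
time: 19.77
tool_pos: [0.4688, 0.1333, 0.0843]
tool_rot: [-3.138, -0.0, 0.749]
ft_force: [-1.5, 0.9, 1.3]
width: 0.0253
```

Call:
send_rows(angular=[[0, 0, 0], [0, 0, 0], [0, 0, 0], [0, 0, 0]], linear=[[0, 0, -0.2], [0, 0, -0.2], [0, 0, -0.1], [0, 0, 0]], gripper=[0.1, 0.1, 0.1, 0.1])

```text
time: 20.27
tool_pos: [0.4689, 0.1333, 0.0798]
tool_rot: [-3.138, -0.0, 0.749]
ft_force: [-3.2, 3.3, 6.4]
width: 0.0254
```

Call:
send_rows(angular=[[0, 0, 0], [0, 0, 0], [0, 0, 0]], linear=[[0, 0, -0.1], [0, 0, -0.1], [0, 0, 0]], gripper=[0.1, 0.1, 0.1])

```text
time: 20.65
tool_pos: [0.4689, 0.1334, 0.078]
tool_rot: [-3.138, -0.0, 0.749]
ft_force: [-3.0, 1.3, 8.3]
width: 0.0255
```

Call:
send_rows(angular=[[0, 0, 0], [0, 0, 0], [0, 0, 0]], linear=[[0, 0, -0.1], [0, 0, -0.1], [0, 0, 0]], gripper=[0.1, 0.1, 0.1])

```text
time: 21.02
tool_pos: [0.469, 0.1334, 0.0777]
tool_rot: [-3.136, -0.0, 0.749]
ft_force: [-9.7, 0.2, 26.6]
width: 0.0249
```

Call:
send_rows(angular=[[0, 0, 0], [0, 0, 0], [0, 0, 0], [0, 0, 0]], linear=[[-0.05, 0, 0], [0, 0, 0], [0, 0, 0], [0, 0, 0]], gripper=[0.1, 0.1, 0.1, 0.1])

```text
time: 21.52
tool_pos: [0.4689, 0.1334, 0.0777]
tool_rot: [-3.137, -0.001, 0.749]
ft_force: [-8.6, 0.9, 24.6]
width: 0.0254
```

```bash
python3 - <<'E'
from ov import *
s=observe();p=s['tool_pos'];print(s['time'],p,np.degrees(s['tool_rot']),s['ft_force'],s['moment'],s['qd'].round(4))
im=np.mean([camera('side').astype(float) for _ in range(3)],0).astype(np.uint8)
cv2.imwrite('pics/side19.png',im)
cv2.imwrite('pics/s19.png',cv2.resize(im[140:290,180:330],None,fx=4,fy=4,interpolation=2))
t=camera('top');cv2.imwrite('pics/t19.png',cv2.resize(t[190:290,170:310],None,fx=5,fy=5,interpolation=2))
overlay(im,.467,.1337,.089,np.radians(43),(.467,.1337),(235,150,305,250),6,'pics/ov19.png')
print(observe()['ft_force'])
E
```

```text
21.525 [0.46892011 0.13337455 0.07773541] [-1.79719108e+02 -6.56496342e-02  4.28984858e+01] [-8.6291651   0.90902783 24.56637295] [0.06433816 1.88459544 0.04355098] [ 0.0003 -0.0015 -0.0016 -0.0001 -0.0017  0.0002 -0.0002]
[-8.96483184  1.75355676 24.43290585]
```

View pics/s19.png

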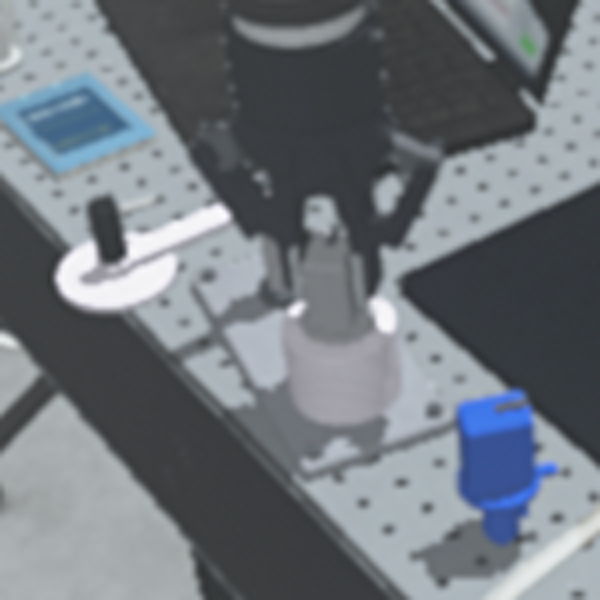

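View pics/ov19.png

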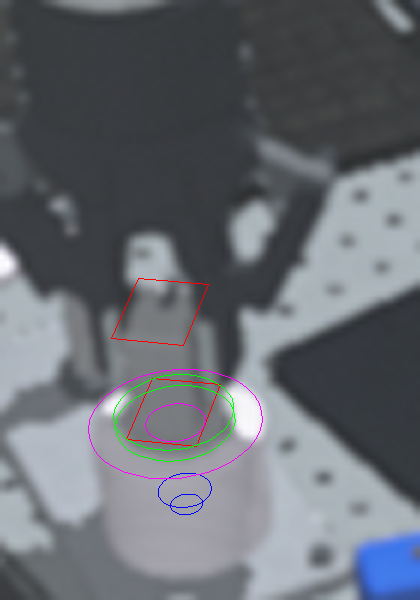

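View pics/t19.png

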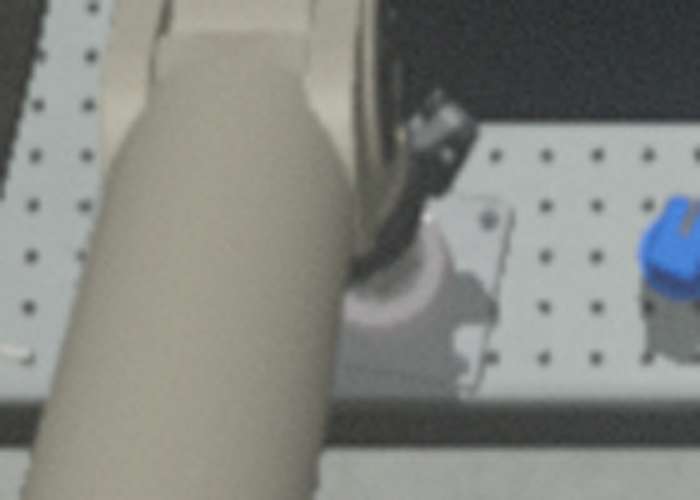

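```bash
python3 - <<'E'
from rig import *
print(finish_job());s=observe();print(s['time'],s['tool_pos'],s['ft_force'],s['width'])
E
```

```text
the job is handed in; nothing more can be done
None
the job is handed in; nothing more can be done
```

The job is handed in at about 21.7 s: the guard is swung clear and the steel spindle is pressed home in the hub, still gripped and held down. No verdict was reported.

- **Guard:** I swung it to about 1.4 rad, and the disc shows clear of the hub in both camera views. This is an estimate from the tool path and the pictures, as the joint angle can't be read.
- **Spindle:** I took the steel spindle from the stand, not the blue or yellow look-alike. I turned it to the keyway at about 43° and the key slipped in on the first descent, with no sign of it resting on the hub face.
- **Last checks:** The fingertips stopped descending at z 0.0777, against 0.078 expected at home. The upward force jumped from 8 N to about 25 N when the flange seated, and it stayed there. The side-camera overlay fits a flush flange, and the tool is tilted about 0.3°.
- **Not ideal:**
  - About 9 N of sideways force along x remained; a 0.5 mm correction barely changed it.
  - My camera estimates of the hub centre differed by about 3 mm in y between the two views.
  - On the first way to the stand, joint 2 read -0.494 rad (limit -0.49) and joint 3 was close to its limit. I rerouted the arm with margin after that. The rig raised no alarm, but the -0.494 reading is past the stated range and could count against the run.
- **Bystanders:** The arm touched none of them that I could see. I took no separate check picture of the post, screw and hex key at the end.

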